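# Draw the bottom spacer plate from the stack magazine and set it in the gauge nest

### The job

Slide the lowest spacer plate out through the mouth of the stack magazine, so that the other three drop down and stay in the magazine. Then slide that plate, lengthways, into the channel of the gauge nest until it has pushed the brass sensor plunger fully in, gently, without forcing it against its stop, and leave it lying flat there. Do not disturb the other things on the bench.

Things in the scene. Friction and masses are not known exactly. Their poses are not given: they have to be found in the camera images.
- magazine: Fixed stack magazine, grey base, aluminium strips, blue collar, 130 mm tall. Origin: centre of its underside on the bench; z up; its mouth faces its own -x. Floor under the lowest plate: 30 mm up. Inner shaft 83 (x) x 47 (y) mm about the origin. The base block begins at x = -26 mm: nothing is under the part of the plate that stands out.
- mag_mouth (a point): Middle of the magazine's mouth, at floor height, on the front face (46.5 mm in front of the origin), axes as the magazine's. The mouth is 17 mm high, so only the lowest plate can pass. The tower rises 100 mm straight above it: an upright gripper has no room at the plate's end; lean it back 30 to 45 degrees, away from the tower.
- plate1_mid (a point): The lowest plate, red, 80 x 44 x 12 mm (own x, y, z), flat, about 110 g (x 0.7 to 1.4). The point is its centre, 6 mm above its underside; x runs along its length, into the magazine. It starts on the magazine floor with its near (-x) end 21 to 30 mm out of the mouth, the stack resting on it.
- plate2_mid (a point): Second plate of the stack, blue, 80 x 44 x 12 mm (own x, y, z), flat, about 110 g (x 0.7 to 1.4). The point is its centre, 6 mm above its underside; x along its length.
- plate3_mid (a point): Third plate of the stack, red, 80 x 44 x 12 mm (own x, y, z), flat, about 110 g (x 0.7 to 1.4). The point is its centre, 6 mm above its underside; x along its length.
- plate4_mid (a point): Top plate of the stack, blue, 80 x 44 x 12 mm (own x, y, z), flat, about 110 g (x 0.7 to 1.4). The point is its centre, 6 mm above its underside; x along its length.
- nest: Fixed gauge nest: grey base, aluminium channel, bridge and tall blue head over it, 90 x 84 x 131 mm. Origin: centre of its underside on the bench; z up. The channel runs along its own +x at y = 0, floor 30 mm up, 48 mm wide between rails 18 mm high, flared at the mouth. The bridge (from x = -33 mm on) leaves 18 mm over the floor; the head rises above it.
- nest_mouth (a point): Middle of the channel's mouth, at floor height, 45 mm in front of the nest's origin, axes as the nest's. A tongue 26 mm wide, level with the floor, reaches 38 mm out from it to carry the plate between the fingers. Slide the plate in level, gripper leaning back from the head. When home, 28 to 56 mm of the plate stands out of the mouth: hold it by its last 20 mm.
- plunger (a joint): Brass plunger inside the nest's channel, facing the mouth; a yellow flag behind the nest moves with it. 0 = out, 0.010 m = fully in (along the nest's +x). Yields at about 2 N, stays where left, then a hard stop: stop on feeling it; 25 N harms it. Its place differs each time and is not given: when it is fully in, the plate's front end is 24 to 52 mm inside the mouth.
- cup_red_mid (a point): Bystander: red plastic cup-shaped workpiece, 48 mm across, 45 mm high; its centre.
- cup_blue_mid (a point): Bystander: blue plastic cup-shaped workpiece, 48 mm across, 45 mm high; its centre.
- cup_red2_mid (a point): Bystander: another red workpiece, 48 mm across, 45 mm high; its centre.
- plc: Bystander: grey controller module, 90 x 60 x 59 mm; origin at the centre of its underside.
- terminals: Bystander: strip of coloured terminals, 78 x 45 x 35 mm; origin at the centre of its underside.
- wrench: Bystander: wrench 110 mm long lying flat; origin near its middle, underneath.
There are look-alikes about, which are no part of the job. What is shaped like the part that bears plate1_mid but green is not meant.

How it is judged:
By the outcome, as a careful person would: the job done as asked, in the order asked, and still so for the second after the job is handed in, with the robot touching nothing.
It also fails if it takes over 53 s, if anything falls off the work surface, if the arm or the gripper's body presses on something with over 40 N, if the wrist force passes 120 N, or if a joint passes its speed limit or range.

### The arm

A 7-joint arm with a two-finger parallel gripper is mounted at the origin on the work surface. World frame = base frame: x ahead of the robot, y to its left, z up, the work surface at z = 0. Lengths are in m, angles in rad, forces in N, time in s.
With the tool pointing down it reaches from about 0.4 to 0.875 m from the base axis. Payload 4.4 kg.
Tool frame: the origin (TCP) lies at the very end of the fingers, on their centre line; the grasp point (between the pads) lies 19 mm behind it; z points along the fingers, y is the line along which they close (so a half turn about z gives the same grasp; the last joint's range is limited). The gripper opens to 85 mm and grips with 20 to 120 N. Pads are 22 mm wide; open, the fingers measure 114 mm over their backs; the gripper's body (76 mm by 85 mm) begins 54 mm behind the grasp point. The pads swing forward as they close: fully open they stand 13 mm farther back than shut.
Start: joints at [-1.277, 0.628, 0.038, 1.517, -0.027, 0.996, -0.02], TCP at [0.229, 0.608, 0.231] pointing down, gripper open.
Joint ranges: [-3.06, 3.06], [-0.37, 2.12], [-1.25, 1.32], [0.18, 2.47], [-1.1, 4.24], [0.23, 1.98], [-2.94, 2.94]. Speed limits (rad/s): [2.57, 2.57, 3.14, 3.14, 3.14, 3.14, 3.14].

### API

Orientations are given as a unit quaternion [w, x, y, z].
In Python, from rig import * gives the robot as it stands.
- The arm moves only by the shell command python3 -m handwheel 'ROWS'. ROWS is text: rows parted by semicolons, each of 5 numbers parted by spaces: the shift along the tool's x, y, z as a fraction of full scale, then the turn about the tool's z as a fraction of full scale, then the finger opening in mm, from 0 to 85.4. In form: x y z roll jaw; .... A call has 1 to 8 rows; each row shifts and turns the commanded pose from where the row before left it, along the tool's axes as they then stand; what a row does not reach is not made up. Full scale, the value 1, is 0.025 m for a shift and 0.1 rad for a turn. A row lasts 1/12 s, in which the tool goes at most 41.7 mm and 7.16 degrees, less where a joint would pass 70% of its speed; a pose out of reach is approached as far as the arm can. A call with a number of a shift or a turn outside -1 to 1 is refused whole. A call with a gripper value outside its range is refused whole. The fingers move at their own pace and stop on an object; the grip force is fixed at half the most. Time passes only in rows, so rows that do not move let the fingers close. It gives the time, the measured TCP pose, the force, the opening and the grip force at its end, in the units of the state.
- get_obs(): the state, without advancing time (a new reading comes with each control period).
- camera(name): name is "side" or "top" or "wrist"; returns (picture, depth): 480x640x3 uint8, red, green, blue; 480x640 float32, m along the optical axis (not along the pixel's ray), 0 where there is no reading.
- get_calibration(name): a dict with "fx", "fy", "cx", "cy" (pixels), "extrinsics" (4x4, takes a point from camera to world coordinates). Camera axes: x right, y up, looking along -z (the intrinsics and any distortion apply to the point x, -y, -z); pixel columns grow to the right and rows downward; lengths in m; the calibration is good to about 2 mm. The wrist camera is an equidistant fisheye: a pixel r from the principal point sees the ray r / f radians off the axis. A picture is of the moment at which its call begins: read the wrist's pose just before it. get_calibration takes no time and is no camera call; for the wrist camera it gives the pose at the moment of the call.
- finish_job(): hands the job in; it is judged then, once.
The state is a dict: "time_s": time; "qpos": joint angles; "joint_velocities": joint speeds; "joint_torque": joint torques, N m; "ee_pos": TCP position; "ee_rot": TCP orientation; "force": force on the tool from outside, world axes, zero at the start; "moment": the same for the moment, N m; "grip_width": finger opening in m; "grip_force": force on a finger pad.
Only numpy, scipy, OpenCV 4.12 (cv2) and the standard library are available. Lean on these libraries where they do the work, as an engineer would, in place of code of your own. Each camera call takes 0.05 s, during which the arm holds its last target. There are 200 camera calls.

## Working session

There is one attempt and no reset: what is moved stays moved. The work goes in short steps, Python scripts to look and compute and a shell command to move; the robot and the scene stay as the last step left them, time stands still between calls to the robot, and variables do not carry over. Pictures are saved under pics/ and viewed, at most 10 in all, crops included, and the job is handed in when it is done.

```bash
ls; mkdir -p pics
cat > h.py <<'E'
import numpy as np, cv2
from rig import *
def snap(n,f):
    K=get_calibration(n); p,d=camera(n); np.savez('pics/'+f+'.npz',p=p,d=d,**{k:K[k] for k in('fx','fy','cx','cy','extrinsics')})
    cv2.imwrite('pics/'+f+'.png',p[...,::-1]); return p,d,K
def pts(d,K):
    v,u=np.mgrid[:480,:640]; X=np.stack([(u-K['cx'])/K['fx']*d,-(v-K['cy'])/K['fy']*d,-d],-1)
    E=np.array(K['extrinsics']); return X@E[:3,:3].T+E[:3,3]
E
python3 - <<'E'
from h import *
np.set_printoptions(precision=4,suppress=True)
o=get_obs(); print(o)
for n in('top','side'):
    p,d,K=snap(n,n+'0'); print(n,K)
E
python3 -m handwheel --help | head -40
```

```text
pics
{'time_s': 0.0, 'qpos': array([-1.2768,  0.6293,  0.0385,  1.5184, -0.027 ,  0.9963, -0.02  ]), 'joint_velocities': array([ 0.001 ,  0.0009,  0.0002, -0.    ,  0.0004, -0.0009, -0.0024]), 'joint_torque': array([ -0.0003, -56.341 ,   1.2262, -19.345 ,   0.011 ,   0.0105,
         0.    ]), 'ee_pos': array([0.2286, 0.6078, 0.2304]), 'ee_rot': array([-0.0002,  0.179 ,  0.9839, -0.0009]), 'force': array([ 0.0383, -0.5971,  0.2828]), 'moment': array([-0.0225,  0.0257, -0.0056]), 'grip_force': 0.0, 'grip_width': 0.08544151698423988}
top {'fx': 440.2856418811754, 'fy': 440.2856418811754, 'cx': 320.6413966133235, 'cy': 237.61503669863413, 'extrinsics': array([[ 0.0199,  0.9952, -0.0961,  0.4699],
       [-0.9998,  0.0192, -0.0081, -0.0056],
       [-0.0062,  0.0963,  0.9953,  1.0996],
       [ 0.    ,  0.    ,  0.    ,  1.    ]])}
side {'fx': 500.535043984152, 'fy': 500.535043984152, 'cx': 310.4292913323064, 'cy': 235.12574025745442, 'extrinsics': array([[ 0.8015,  0.2973, -0.519 ,  0.0844],
       [-0.5977,  0.429 , -0.6773, -0.6925],
       [ 0.0213,  0.853 ,  0.5215,  0.6142],
       [ 0.    ,  0.    ,  0.    ,  1.    ]])}$: bad value
```

View pics/top0.png

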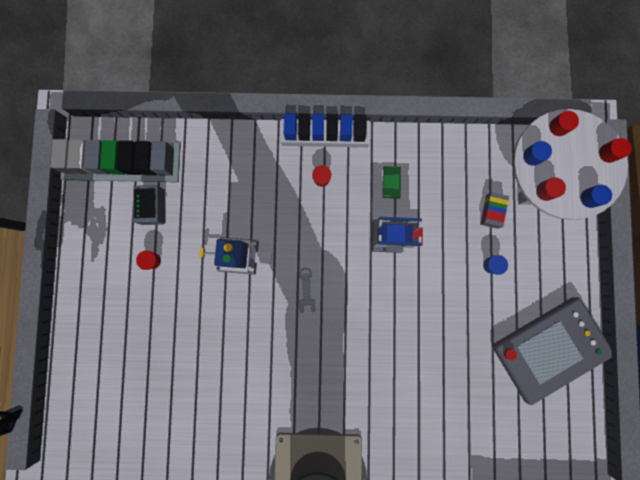

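View pics/side0.png

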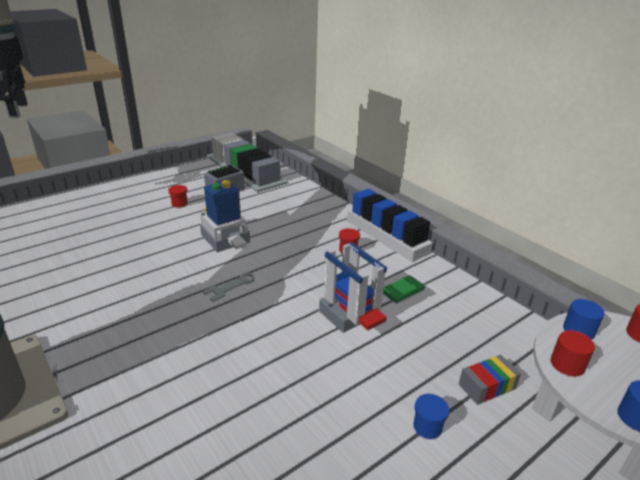

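The magazine is at top-view pixel (400,233), with its red plate out to the right at (418,233). The nest is at (235,255), with its yellow flag on the left at (202,253), so both mouths face world −y. The green plate at (391,180) is the decoy: it has plate1's shape but is green. The red plate at (418,233) in the magazine mouth is the one meant. I'll confirm that in one crop and measure.

Run:
```python
from h import *
np.set_printoptions(precision=4,suppress=True)
z=np.load('pics/top0.npz'); p,d=z['p'],z['d']; P=pts(d,z)
a=cv2.resize(p[205:265,360:440],None,fx=5,fy=5,interpolation=cv2.INTER_CUBIC); b=cv2.resize(p[225:285,195:275],None,fx=5,fy=5,interpolation=cv2.INTER_CUBIC)
zs=np.load('pics/side0.npz'); c=cv2.resize(zs['p'][230:335,305:440],(400,300),interpolation=cv2.INTER_CUBIC); e=cv2.resize(zs['p'][170:260,190:310],(400,300),interpolation=cv2.INTER_CUBIC)
cv2.imwrite('pics/crop1.png',np.vstack([np.hstack([a,b]),np.hstack([c,e])])[...,::-1])
Q=pts(zs['d'],zs)
def box(P,lo,hi): 
    m=np.all((P>lo)&(P<hi),-1); return m
# layers
for nm,PP,pp in(('top',P,p),('side',Q,zs['p'])):
    hsv=cv2.cvtColor(pp,cv2.COLOR_RGB2HSV).astype(int)
    red=((hsv[...,0]<8)|(hsv[...,0]>172))&(hsv[...,1]>120)&(hsv[...,2]>60); blue=(abs(hsv[...,0]-112)<14)&(hsv[...,1]>110)
    yel=(abs(hsv[...,0]-25)<8)&(hsv[...,1]>120)
    for t,m in(('redplate',red&box(PP,[.45,-.32,.025],[.7,-.1,.06])),('collar',blue&box(PP,[.45,-.3,.105],[.7,-.1,.15])),('plates',blue&box(PP,[.45,-.3,.06],[.7,-.1,.1])),('head',blue&box(PP,[.4,.1,.1],[.7,.35,.16])),('yellow',yel&box(PP,[.4,.2,.0],[.7,.4,.16]))):
        X=PP[m]; print(nm,t,len(X)); 
        if len(X)>4:
            print('  med',np.median(X,0),'min',X.min(0),'max',X.max(0)); r=cv2.minAreaRect((X[:,:2]*1000).astype(np.float32)); print('  rect',r)
# shelf
m=(d>0)&(P[...,1]>.6)&(P[...,2]>.05); print('left tall', P[m].min(0) if m.any() else None, P[m].max(0) if m.any() else None)
m=(zs['d']>0)&(Q[...,1]>.6)&(Q[...,2]>.08)&(np.abs(Q[...,0])<.6); X=Q[m]; print(len(X)); 
if len(X): print(X.min(0),np.percentile(X,[5,50],0))
```

```text
top redplate 74
  med [ 0.5876 -0.2315  0.0422] min [ 0.5752 -0.2424  0.0369] max [ 0.6    -0.2191  0.0473]
  rect ((588.025634765625, -230.56927490234375), (19.729642868041992, 25.064760208129883), 15.983924865722656)
top collar 255
  med [ 0.5588 -0.1689  0.131 ] min [ 0.5511 -0.2174  0.1251] max [ 0.6127 -0.1243  0.1363]
  rect ((582.1773681640625, -171.26882934570312), (92.93172454833984, 60.68408966064453), 88.85933685302734)
top plates 531
  med [ 0.5843 -0.1731  0.0788] min [ 0.5638 -0.2103  0.0734] max [ 0.6038 -0.1327  0.0858]
  rect ((583.6241455078125, -171.70159912109375), (78.10143280029297, 39.24906539916992), 88.5668716430664)
top head 556
  med [0.5248 0.197  0.1314] min [0.4968 0.1744 0.1013] max [0.556  0.2342 0.1375]
  rect ((525.6450805664062, 204.6985626220703), (57.53030014038086, 57.64353561401367), 85.90604400634766)
top yellow 82
  med [0.5357 0.2112 0.1395] min [0.5201 0.2    0.0041] max [0.5447 0.3006 0.1461]
  rect ((534.74609375, 250.60638427734375), (20.78673553466797, 102.21764373779297), 6.0898332595825195)
side redplate 386
  med [ 0.5749 -0.2287  0.0
[... 446 characters left out ...]
5565 -0.2127  0.0682] max [ 0.6024 -0.1311  0.0808]
  rect ((576.8948364257812, -174.32516479492188), (43.17416763305664, 79.33804321289062), 11.647226333618164)
side head 582
  med [0.5117 0.1793 0.1217] min [0.492 0.172 0.1  ] max [0.5523 0.2331 0.1336]
  rect ((522.9346313476562, 202.2134552001953), (58.81376266479492, 59.56294631958008), 86.83126068115234)
side yellow 31
  med [0.5357 0.2059 0.1395] min [0.5184 0.2001 0.0428] max [0.6376 0.3999 0.142 ]
  rect ((562.28759765625, 310.15264892578125), (225.50384521484375, 59.21620559692383), 64.20821380615234)
left tall [0.0262 0.6    0.05  ] [0.927  0.7148 0.075 ]
5936
[0.2336 0.6002 0.1495] [[0.2549 0.6507 0.1617]
 [0.4436 1.2089 0.2607]]
```

View pics/crop1.png

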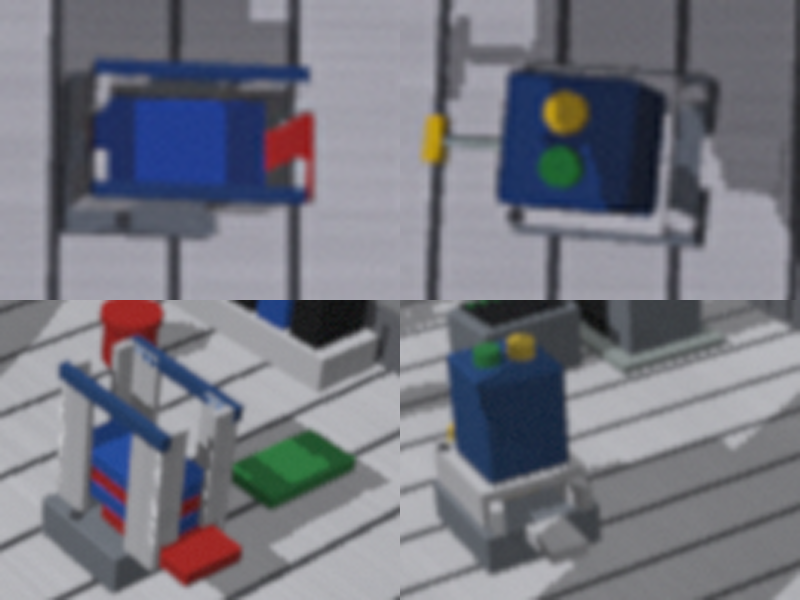

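The crop shows the red plate standing out of the magazine mouth, with the green decoy apart on the bench. The nest shows its tongue to the right and its flag to the left. The moves have no tilt axis, so I'll see whether the arm can be made to lean at its reach limit. First I align the roll and bring the arm to bearing 90°.

```bash
python3 -m handwheel '0 0 0 1 85; 0 0 0 1 85; 0 0 0 1 85; 0 0 0 1 85; 0 0 0 1 85; 0 0 0 1 85; 0 0 -0.5 1 85; 0 0 -0.5 1 85'; python3 -m handwheel '0 0 -0.5 1 85; 0 0 -0.5 1 85; 0 0 -0.5 1 85; 0 0 -0.5 1 85; 0 -1 0 0 85; 0 -1 0 0 85; 0 -1 0 0 85; 0 -1 0 0 85'; python3 -m handwheel '0 -1 0 0 85; -0.5 -1 0 0 85; -0.5 -1 0 0 85; -0.5 -1 0 0 85; -0.5 -1 0 0 85;0 0 -1 0 85;0 0 -1 0 85;0 0 -1 0 85'
```

```text
time_s: 0.77
ee_pos: [0.2284, 0.6075, 0.2553]
ee_rot: [0.0, 0.55, 0.835, -0.002]
force: [1.1, 0.5, 0.3]
grip_width: 0.0849
grip_force: 0.0
time_s: 1.43
ee_pos: [0.1276, 0.6069, 0.3059]
ee_rot: [0.0, 0.703, 0.711, -0.0]
force: [-0.3, 1.1, -0.2]
grip_width: 0.0851
grip_force: 0.0
time_s: 2.1
ee_pos: [0.0036, 0.5551, 0.3817]
ee_rot: [0.001, 0.703, 0.711, -0.001]
force: [-0.9, 0.5, 0.2]
grip_width: 0.0852
grip_force: 0.0
```

```bash
python3 -m handwheel '0 0 -1 0 85; 0 0 -1 0 85; 0 0 -1 0 85; 0 0 -1 0 85'; python3 -m handwheel '0 0 -1 0 85; 0 0 -1 0 85; 0 0 -1 0 85; 0 0 -1 0 85';python3 -c "
from rig import *;print(get_obs()['qpos'].round(3))"
```

```text
time_s: 2.43
ee_pos: [0.0043, 0.5555, 0.4823]
ee_rot: [0.0, 0.703, 0.711, -0.0]
force: [-0.2, 0.0, -0.6]
grip_width: 0.0853
grip_force: 0.0
time_s: 2.77
ee_pos: [0.0043, 0.5555, 0.5823]
ee_rot: [0.0, 0.703, 0.711, -0.0]
force: [-0.6, 0.2, -0.4]
grip_width: 0.085
grip_force: 0.0
[-1.869  0.342  0.431  1.08  -0.143  1.748 -1.474]
```

```bash
python3 -m handwheel '0 0 -1 0 85; 0 0 -1 0 85; 0 0 -1 0 85; 0 0 -1 0 85'; python3 -m handwheel '0 0 -1 0 85; 0 0 -1 0 85; 0 0 -1 0 85; 0 0 -1 0 85';python3 -c "
from rig import *;print(get_obs()['qpos'].round(3))"
```

```text
time_s: 3.1
ee_pos: [0.0075, 0.5546, 0.6659]
ee_rot: [-0.004, 0.706, 0.708, 0.007]
force: [1.2, 0.8, -1.3]
grip_width: 0.0852
grip_force: 0.0
time_s: 3.43
ee_pos: [0.0048, 0.5288, 0.7032]
ee_rot: [-0.029, 0.703, 0.71, 0.029]
force: [0.5, 0.0, 0.6]
grip_width: 0.0849
grip_force: 0.0
[-1.729  0.298  0.207  0.786 -0.069  1.981 -1.553]
```

```bash
python3 -m handwheel '1 0 -0.5 0 85; 1 0 -0.5 0 85; 1 0 -0.5 0 85; 1 0 -0.5 0 85'; python3 -m handwheel '0 0 -1 0 85; 0 0 -1 0 85; 0 0 -1 0 85; 0 0 -1 0 85';python3 -c "
from rig import *;print(get_obs()['qpos'].round(3))"
```

```text
time_s: 3.77
ee_pos: [0.0028, 0.6023, 0.7054]
ee_rot: [-0.052, 0.701, 0.709, 0.054]
force: [-0.4, -0.8, 0.7]
grip_width: 0.085
grip_force: 0.0
time_s: 4.1
ee_pos: [0.0031, 0.5627, 0.7502]
ee_rot: [-0.076, 0.699, 0.707, 0.078]
force: [-0.6, 0.2, 0.6]
grip_width: 0.0849
grip_force: 0.0
[-1.718  0.326  0.21   0.621 -0.082  1.981 -1.556]
```

```bash
python3 -m handwheel '0.5 0 -1 0 85; 0.5 0 -1 0 85; 0.5 0 -1 0 85; 0.5 0 -1 0 85;0.5 0 -1 0 85; 0.5 0 -1 0 85; 0.5 0 -1 0 85; 0.5 0 -1 0 85'; python3 -m handwheel '0.5 0 -1 0 85; 0.5 0 -1 0 85; 0.5 0 -1 0 85; 0.5 0 -1 0 85;0.5 0 -1 0 85; 0.5 0 -1 0 85; 0.5 0 -1 0 85; 0.5 0 -1 0 85';python3 -c "
from rig import *;print(get_obs()['qpos'].round(3))"
```

```text
time_s: 4.77
ee_pos: [0.0014, 0.5594, 0.8207]
ee_rot: [-0.134, 0.69, 0.698, 0.136]
force: [-0.4, 0.0, 0.5]
grip_width: 0.0851
grip_force: 0.0
time_s: 5.43
ee_pos: [0.0, 0.5247, 0.8963]
ee_rot: [-0.19, 0.677, 0.685, 0.193]
force: [0.1, -0.8, -0.9]
grip_width: 0.0851
grip_force: 0.0
[-1.791  0.225  0.325  0.396 -0.12   1.981 -1.561]
```

```bash
cat >> h.py <<'E'
from scipy.spatial.transform import Rotation as Rot
np.set_printoptions(precision=4,suppress=True)
def pose():
    o=get_obs(); return o['ee_pos'],Rot.from_quat(o['ee_rot'],scalar_first=True).as_matrix(),o
def go(*wps):
    p,R,o=pose(); print('t',round(o['time_s'],2),'p',p,'q',o['qpos'].round(2)); print('R',R.round(3).tolist())
    for w in wps:
        u=R.T@(np.array(w)-p)/.025; n=int(np.ceil(max(abs(u).max(),np.linalg.norm(u)/1.6))); print('to',w,'units',u.round(2),'rows',n,'each',(u/max(n,1)).round(3)); p=np.array(w)
E
python3 -m handwheel '0.5 0 -1 0 85; 0.5 0 -1 0 85; 0.5 0 -1 0 85; 0.5 0 -1 0 85;0.5 0 -1 0 85; 0.5 0 -1 0 85'; python3 -c "
from h import *;go([.5,.3,.5],[.585,-.35,.3])"
```

```text
time_s: 5.93
ee_pos: [-0.0008, 0.4833, 0.9508]
ee_rot: [-0.23, 0.664, 0.672, 0.233]
force: [-0.1, -0.3, 0.0]
grip_width: 0.0848
grip_force: 0.0
t 5.93 p [-0.0008  0.4833  0.9508] q [-1.88  0.16  0.43  0.35 -0.13  1.98 -1.56]
R [[-0.012, 1.0, 0.001], [0.786, 0.008, 0.618], [0.618, 0.008, -0.786]]
to [0.5, 0.3, 0.5] units [-17.15  19.82   9.66] rows 20 each [-0.857  0.991  0.483]
to [0.585, -0.35, 0.3] units [-25.42   3.11  -9.79] rows 26 each [-0.978  0.12  -0.376]
```

```bash
python3 -m handwheel '-0.85 0.9 0.5 0 85;-0.85 0.9 0.5 0 85;-0.85 0.9 0.5 0 85;-0.85 0.9 0.5 0 85;-0.85 0.9 0.5 0 85;-0.85 0.9 0.5 0 85;-0.85 0.9 0.5 0 85;-0.85 0.9 0.5 0 85'; python3 -m handwheel '-0.85 1 0.5 0 85;-0.85 1 0.5 0 85;-0.85 1 0.5 0 85;-0.85 1 0.5 0 85;-0.85 1 0.5 0 85;-0.85 1 0.5 0 85;-0.85 1 0.5 0 85;-0.85 1 0.5 0 85'; python3 -c "
from h import *;go([.5,.3,.5],[.585,-.35,.3])"
```

```text
time_s: 6.6
ee_pos: [0.1771, 0.4142, 0.773]
ee_rot: [-0.23, 0.665, 0.671, 0.233]
force: [0.4, 0.4, 0.7]
grip_width: 0.0847
grip_force: 0.0
time_s: 7.27
ee_pos: [0.3793, 0.3439, 0.5903]
ee_rot: [-0.23, 0.666, 0.671, 0.232]
force: [0.8, -0.4, 0.6]
grip_width: 0.0853
grip_force: 0.0
t 7.27 p [0.3793 0.3439 0.5903] q [-2.17 -0.35  1.32  1.64 -0.13  1.11 -0.74]
R [[-0.009, 1.0, 0.001], [0.787, 0.006, 0.617], [0.617, 0.006, -0.787]]
to [0.5, 0.3, 0.5] units [-3.65  4.79  1.76] rows 5 each [-0.73   0.959  0.353]
to [0.585, -0.35, 0.3] units [-25.42   3.19  -9.76] rows 26 each [-0.978  0.123 -0.375]
```

```bash
python3 -m handwheel '-0.73 1 0.35 0 85;-0.73 1 0.35 0 85;-0.73 1 0.35 0 85;-0.73 1 0.35 0 85;-0.73 1 0.35 0 85;-0.95 0.1 -0.35 0 85;-0.95 0.1 -0.35 0 85;-0.95 0.1 -0.35 0 85'; python3 -m handwheel '-0.95 0.1 -0.35 0 85;-0.95 0.1 -0.35 0 85;-0.95 0.1 -0.35 0 85;-0.95 0.1 -0.35 0 85;-0.95 0.1 -0.35 0 85;-0.95 0.1 -0.35 0 85;-0.95 0.1 -0.35 0 85;-0.95 0.1 -0.35 0 85'; python3 -c "
from h import *;go([.585,-.35,.3])"
```

```text
time_s: 7.93
ee_pos: [0.4144, 0.2047, 0.5088]
ee_rot: [-0.2, 0.674, 0.661, 0.262]
force: [1.0, 1.2, -0.2]
grip_width: 0.0851
grip_force: 0.0
time_s: 8.6
ee_pos: [0.3745, 0.0284, 0.4748]
ee_rot: [-0.174, 0.683, 0.657, 0.268]
force: [-0.2, -1.0, -0.2]
grip_width: 0.085
grip_force: 0.0
t 8.6 p [0.3745 0.0284 0.4748] q [-1.31 -0.37  1.32  1.94 -0.3   1.16  0.08]
R [[-0.007, 0.99, 0.139], [0.804, -0.077, 0.59], [0.594, 0.116, -0.796]]
to [0.585, -0.35, 0.3] units [-16.39   8.69  -2.19] rows 17 each [-0.964  0.511 -0.129]
```

```bash
python3 -m handwheel '-0.2 1 0.2 0 85;-0.2 1 0.2 0 85;-0.2 1 0.2 0 85;-0.2 1 0.2 0 85;-0.2 1 0.2 0 85;-0.2 1 0.2 0 85;-0.2 1 0.2 0 85;-0.2 1 0.2 0 85'; python3 -c "
from h import *;go([.585,-.35,.3])"
```

```text
time_s: 9.27
ee_pos: [0.4517, 0.0516, 0.5055]
ee_rot: [-0.111, 0.701, 0.646, 0.281]
force: [0.4, -0.3, 0.1]
grip_width: 0.0847
grip_force: 0.0
t 9.27 p [0.4517 0.0516 0.5055] q [-1.49 -0.37  1.32  1.83 -0.17  1.06 -0.14]
R [[0.007, 0.968, 0.251], [0.843, -0.14, 0.519], [0.538, 0.208, -0.817]]
to [0.585, -0.35, 0.3] units [-17.93   5.71  -0.29] rows 18 each [-0.996  0.317 -0.016]
```

```bash
python3 -m handwheel '-0.6 -0.24 0.93 0 85;-0.6 -0.24 0.93 0 85;-0.6 -0.24 0.93 0 85;-0.6 -0.24 0.93 0 85;-0.6 -0.24 0.93 0 85;-0.6 -0.24 0.93 0 85'; python3 -c "
from h import *;go([.585,-.35,.3])"
```

```text
time_s: 9.77
ee_pos: [0.399, 0.0693, 0.3693]
ee_rot: [-0.086, 0.707, 0.641, 0.284]
force: [-0.5, 0.3, -0.2]
grip_width: 0.085
grip_force: 0.0
t 9.77 p [0.399  0.0693 0.3693] q [-1.45 -0.37  1.32  2.24 -0.2   0.64 -0.04]
R [[0.016, 0.956, 0.292], [0.859, -0.162, 0.486], [0.512, 0.243, -0.824]]
to [0.585, -0.35, 0.3] units [-15.71   9.16  -3.7 ] rows 16 each [-0.982  0.573 -0.231]
```

The lean trick works, but my waypoint ran too close to the shoulder and pinned J2 and J3. I'll fit a kinematic model from the logged poses so I can plan around the limits.

```bash
cat > kin.py <<'E'
import numpy as np
from scipy.optimize import least_squares
from scipy.spatial.transform import Rotation as Rot
D=[([-1.2768,.6293,.0385,1.5184,-.027,.9963,-.02],[.2286,.6078,.2304],[-.0002,.179,.9839,-.0009]),
([-1.869,.342,.431,1.08,-.143,1.748,-1.474],[.0043,.5555,.5823],[0,.703,.711,0]),
([-1.729,.298,.207,.786,-.069,1.981,-1.553],[.0048,.5288,.7032],[-.029,.703,.71,.029]),
([-1.718,.326,.21,.621,-.082,1.981,-1.556],[.0031,.5627,.7502],[-.076,.699,.707,.078]),
([-1.791,.225,.325,.396,-.12,1.981,-1.561],[0,.5247,.8963],[-.19,.677,.685,.193]),
([-1.88,.16,.43,.35,-.13,1.98,-1.56],[-.0008,.4833,.9508],[-.23,.664,.672,.233]),
([-2.17,-.35,1.32,1.64,-.13,1.11,-.74],[.3793,.3439,.5903],[-.23,.666,.671,.232]),
([-1.31,-.37,1.32,1.94,-.3,1.16,.08],[.3745,.0284,.4748],[-.174,.683,.657,.268]),
([-1.49,-.37,1.32,1.83,-.17,1.06,-.14],[.4517,.0516,.5055],[-.111,.701,.646,.281]),
([-1.45,-.37,1.32,2.24,-.2,.64,-.04],[.399,.0693,.3693],[-.086,.707,.641,.284])]
def Z(a): c,s=np.cos(a),np.sin(a); return np.array([[c,-s,0],[s,c,0],[0,0,1.]])
def Y(a): c,s=np.cos(a),np.sin(a); return np.array([[c,0,s],[0,1,0],[-s,0,c]])
LO=np.array([-3.06,-.37,-1.25,.18,-1.1,.23,-2.94]); HI=np.array([3.06,2.12,1.32,2.47,4.24,1.98,2.94])
def fk(q,k,s=(1,1,1,1,1,1,1)):
    yaw0,d1,L1,a1,L2,a2,L3,a3,r7=k; q=np.array(q)*s
    R=Z(yaw0+q[0]); p=np.array([0,0,d1]); R=R@Y(q[1])@Z(q[2]); p=p+R@[a1,0,L1]
    R=R@Y(q[3])@Z(q[4]); p=p+R@[a2,0,L2]; R=R@Y(q[5]); p=p+R@[a3,0,0]; R=R@Z(q[6]+r7); return p+R@[0,0,L3],R
def fit():
    best=None
    import itertools
    for s3,s5,s7 in itertools.product((1,-1),repeat=3):
      for r7 in(0,1.57,3.14,-1.57):
        s=(1,1,s3,1,s5,1,s7)
        def res(k):
            o=[]
            for q,p,w in D:
                P,R=fk(q,k,s); o+=list((P-p)*5)+list((R-Rot.from_quat(w,scalar_first=True).as_matrix()).ravel())
            return o
        r=least_squares(res,[2.49,.3,.3,.05,.3,-.05,.25,.07,r7])
        if best is None or r.cost<best[0]: best=(r.cost,r.x,s)
    return best
if __name__=='__main__':
    c,k,s=fit(); print(c,k.round(4).tolist(),s)
    for q,p,w in D:
        P,R=fk(q,k,s); print((P-p).round(4), np.degrees(Rot.from_matrix(R.T@Rot.from_quat(w,scalar_first=True).as_matrix()).magnitude()).round(2))
    np.savez('kin.npz',k=k,s=s)
E
python3 kin.py
```

```text
10.895754065594936 [3.3568, 0.2987, 0.4096, -0.0436, 0.311, 0.1036, 0.0909, -0.128, 1.5956] (1, 1, -1, 1, -1, 1, -1)
[-0.4789 -0.1318  0.0776] 44.61
[ 0.1892 -0.0504 -0.0229] 23.25
[ 0.0313  0.0053 -0.025 ] 7.18
[ 0.0195 -0.0172 -0.0116] 5.94
[ 0.0793 -0.0637 -0.0054] 14.14
[ 0.1405 -0.0905 -0.0111] 24.37
[-0.0031 -0.4686 -0.0155] 57.19
[-0.1211  0.1831 -0.0185] 40.8
[-0.1192  0.0941 -0.0024] 20.75
[-0.1572  0.064   0.0348] 24.97
```

```bash
sed -i 's/for s3,s5,s7 in itertools.product((1,-1),repeat=3)/for s1,s3,s5,s7 in itertools.product((1,-1),repeat=4)/; s/s=(1,1,s3,1,s5,1,s7)$/s=(s1,1,s3,1,s5,1,s7)/; s/least_squares(res,\[2.49,/least_squares(res,[0,/' kin.py; python3 kin.py
```

```text
0.008142183602833397 [-0.0447, 0.3411, 0.5421, -0.002, 0.3867, -0.0042, 0.346, -0.0076, 1.5318] (-1, 1, -1, 1, -1, 1, -1)
[ 0.0019  0.0008 -0.003 ] 0.32
[-0.0001  0.0026 -0.0039] 0.33
[-0.0036  0.0016 -0.0011] 0.38
[-0.002   0.0004 -0.0001] 0.61
[-0.0038 -0.0023  0.001 ] 1.36
[-0.0039 -0.0021 -0.0009] 1.86
[-0.0025 -0.0079  0.0012] 1.33
[0.0053 0.0044 0.0022] 1.93
[-0.0008  0.0028  0.005 ] 1.55
[-0.0007  0.0031 -0.0004] 1.41
```

```bash
cat >> kin.py <<'E'
def load():
    z=np.load('kin.npz'); return z['k'],z['s']
def ik(q0,p,R,k,s,reg=1e-3,w=.3):
    def f(q):
        P,M=fk(q,k,s); return np.r_[(P-p),w*Rot.from_matrix(M@R.T).as_rotvec(),reg*(q-q0)]
    q0=np.clip(q0,LO+1e-6,HI-1e-6); return least_squares(f,q0,bounds=(LO,HI)).x
def sim(q,rows,k,s,**kw):
    "rows: list of (x,y,z,roll); returns q trajectory"
    out=[q]
    for r in rows:
        p,R=fk(q,k,s); q=ik(q,p+R@np.array(r[:3])*.025,R@Z(r[3]*.1),k,s,**kw); out.append(q)
    return np.array(out)
E
python3 - <<'E'
from kin import *
np.set_printoptions(precision=2,suppress=True)
k,s=load()
T=lambda al,az:Z(az-np.pi/2)@Rot.from_euler('x',al).as_matrix()@np.array([[0,1,0],[1,0,0],[0,0,-1.]])
R=T(np.radians(38),np.pi/2); print(R)
# validate sim
rows=[(-.85,.9,.5,0)]*8+[(-.85,1,.5,0)]*8+[(-.73,1,.35,0)]*5+[(-.95,.1,-.35,0)]*11
for reg in(1e-3,1e-2): 
    t=sim(np.array(D[5][0]),rows,k,s,reg=reg); print(t[16],fk(t[16],k,s)[0],t[-1],fk(t[-1],k,s)[0])
rng=np.random.default_rng(0)
for p in([.585,-.26,.035],[.585,-.35,.3],[.5,.3,.4],[.6,.3,.4],[.7,0,.3],[.3,.6,.4],[0,.6,.7]):
    S=[]
    for i in range(25):
        q=ik(rng.uniform(LO,HI),np.array(p),R,k,s,reg=1e-5)
        P,M=fk(q,k,s); 
        if np.linalg.norm(P-p)<2e-3 and np.linalg.norm(M-R)<.02: S.append(q)
    S=np.array(S); print(p,len(S)); 
    if len(S): print(S[np.argsort(S[:,2])][::max(1,len(S)//5)])
E
```

```text
[[ 0.    1.    0.  ]
 [ 0.79  0.    0.62]
 [ 0.62  0.   -0.79]]
[-2.19 -0.37  1.32  1.62 -0.09  1.11 -0.76] [0.39 0.33 0.6 ] [-1.27 -0.37  1.32  1.99 -0.31  0.96  0.13] [0.43 0.01 0.47]
[-2.19 -0.37  1.32  1.62 -0.09  1.12 -0.77] [0.39 0.33 0.6 ] [-1.27 -0.37  1.32  1.98 -0.31  0.96  0.12] [0.43 0.01 0.47]
[0.585, -0.26, 0.035] 15
[[ 1.12  1.42 -1.2   1.3   0.63  1.29  0.1 ]
 [ 1.09  1.34 -1.05  1.3   0.47  1.23  0.21]
 [ 1.06  1.31 -0.97  1.3   0.39  1.2   0.27]
 [ 0.84  1.13 -0.42  1.31 -0.16  1.16  0.67]
 [ 0.67  1.09 -0.08  1.3  -0.46  1.22  0.89]]
[0.585, -0.35, 0.3] 12
[[ 1.09  1.15 -1.23  0.91  0.39  1.76  0.19]
 [ 1.08  1.14 -1.22  0.91  0.38  1.76  0.19]
 [ 1.02  1.04 -0.89  0.91  0.13  1.72  0.35]
 [ 0.88  0.95 -0.44  0.91 -0.19  1.72  0.56]
 [ 0.63  0.93  0.23  0.91 -0.61  1.83  0.82]
 [ 0.59  0.94  0.36  0.91 -0.7   1.87  0.87]]
[0.5, 0.3, 0.4] 14
[[ 0.58  0.56 -1.25  1.78 -0.06  0.83 -0.48]
 [ 0.58  0.56 -1.24  1.78 -0.08  0.83 -0.47]
 [ 0.56  0.53 -1.19  1.78 -0.14  0.83 -0.41]
 [ 0.51  0.48 -1.08  1.78 -0.24  0.85 -0.31]
 [ 0.37  0.4  -0.83  1.78 -0.43  0.89 -0.14]
 [ 
[... 452 characters left out ...]
 -0.06  1.25 -0.6   1.38  0.43]
 [ 0.26  0.76 -0.02  1.25 -0.63  1.39  0.44]
 [ 0.19  0.76  0.11  1.24 -0.71  1.43  0.49]
 [-0.03  0.82  0.56  1.24 -0.97  1.6   0.65]]
[0.3, 0.6, 0.4] 18
[[-0.13  0.53 -1.24  1.82  0.45  0.53 -1.47]
 [-0.19  0.46 -1.11  1.82  0.24  0.49 -1.29]
 [-0.43  0.34 -0.72  1.82 -0.24  0.49 -0.87]
 [-0.74  0.29 -0.3   1.82 -0.55  0.55 -0.59]
 [-0.83  0.28 -0.18  1.82 -0.62  0.57 -0.54]
 [-1.27  0.3   0.39  1.82 -0.88  0.69 -0.32]]
[0, 0.6, 0.7] 10
[[-0.42  0.03 -1.24  1.35  0.06  1.12 -1.65]
 [-0.8   0.02 -0.83  1.35  0.02  1.12 -1.63]
 [-1.01  0.01 -0.62  1.35  0.01  1.12 -1.62]
 [-2.78  0.03  1.21  1.35 -0.05  1.12 -1.57]
 [ 2.76 -0.36  1.3   1.34  0.68  1.29 -2.11]]
```

```bash
nproc
cat > plan.py <<'E'
from kin import *
import sys
from multiprocessing import Pool
k,s=load()
def fast(q0,p,R,reg=2e-3,w=.3):
    q=q0.copy()
    for it in range(6):
        P,M=fk(q,k,s); e=np.r_[p-P,w*Rot.from_matrix(R@M.T).as_rotvec()]
        if np.linalg.norm(e)<1e-4: break
        J=np.empty((6,7))
        for i in range(7):
            d=q.copy(); d[i]+=1e-5; P2,M2=fk(d,k,s); J[:,i]=np.r_[(P2-P),w*Rot.from_matrix(M2@M.T).as_rotvec()]/1e-5
        free=np.ones(7,bool)
        for _ in range(4):
            Jf=J[:,free]; dq=np.zeros(7); dq[free]=Jf.T@np.linalg.solve(Jf@Jf.T+1e-5*np.eye(6),e)
            bad=free&((q+dq<LO-1e-9)|(q+dq>HI+1e-9))
            if not bad.any(): break
            for i in np.where(bad)[0]:
                free[i]=False
            q[bad]=np.clip((q+dq)[bad],LO[bad],HI[bad])
        q=np.clip(q+dq,LO,HI)
    return q
def run(q,wps,n_max=40):
    "wps: world targets (p) walked at <=30 mm/row, n rows fixed by first distance (+extra)"
    rows=0; zmin=9
    for p,extra in wps:
        P,R=fk(q,k,s); d=np.array(p)-P; n=int(np.ceil(np.linalg.norm(d)/.027)); n=min(n,n_max)
        for i in range(n):
            P,R=fk(q,k,s); q2=fast(q,P+d/n,R); dq=abs(q2-q).max()
            if dq>.17: q2=q+(q2-q)*.17/dq
            q=q2; rows+=1; zmin=min(zmin,fk(q,k,s)[0][2])
    return q,rows,zmin
def lean(R): z=R[:,2]; return np.degrees(np.arccos(-z[2])),np.degrees(np.arctan2(z[1],z[0]))
E
cat > search.py <<'E'
from plan import *
FIN=[([.585,-.40,.25],0)]
def job(seed):
    g=np.random.default_rng(seed); q0=Q0; out=None
    wps=[]
    for i in range(g.integers(1,4)):
        b=np.radians(g.uniform(-60,110)); r=g.uniform(.3,1.05); wps.append(([r*np.cos(b),r*np.sin(b),g.uniform(.3,1.0)],0))
    for w,_ in wps:
        if w[1]>.68: return None
    q,n,zm=run(q0,wps+FIN); p,R=fk(q,k,s); l,a=lean(R)
    perr=np.linalg.norm(p-FIN[-1][0][0:3]); marg=np.minimum(q-LO,HI-q)[[1,2,3,5]].min()
    c=abs(a-89)/3+max(0,abs(l-37)-4)/2+perr*50+n/40+(zm<.22)*20+(marg<.05)*2
    return c,n,l,a,perr,q.round(2),[np.round(w,2).tolist() for w,_ in wps]
if __name__=='__main__':
    from multiprocessing import Pool
    import time; t=time.time()
    with Pool() as P: 
        R=[r for r in P.map(job,range(int(sys.argv[1]))) if r]
    R.sort(key=lambda r:r[0]); print(time.time()-t)
    for r in R[:6]: print(r)
E
sed -i '1a Q0=np.array([-1.45,-.37,1.32,2.24,-.2,.64,-.04])' search.py
OMP_NUM_THREADS=1 timeout 500 python3 search.py 400
```

```text
4
57.08666205406189
(np.float64(3.0581861138631505), 80, np.float64(37.71917164757899), np.float64(85.82919098506184), np.float64(2.499551100862326e-05), array([ 0.74,  1.01,  0.09,  0.85, -0.54,  1.76,  0.91]), [[0.41, -0.16, 0.9], [0.03, 0.38, 0.5]])
(np.float64(3.4123909742084524), 106, np.float64(38.576878341445784), np.float64(86.7156865305884), np.float64(1.9063021425049133e-05), array([ 0.79,  1.02, -0.04,  0.83, -0.45,  1.76,  0.53]), [[0.23, -0.26, 0.37], [-0.02, 0.56, 0.89], [0.76, 0.01, 0.84]])
(np.float64(3.5898811233957186), 55, np.float64(41.316061404442294), np.float64(82.83529685439301), np.float64(3.8987452778145975e-05), array([ 0.65,  1.05,  0.43,  0.85, -0.83,  1.88,  0.66]), [[-0.12, 0.35, 0.65]])
(np.float64(5.478143546838782), 75, np.float64(39.038375046788765), np.float64(84.19456648578769), np.float64(2.6647508693561193e-05), array([ 0.56,  1.08,  0.69,  0.85, -0.98,  1.95,  0.79]), [[-0.08, 0.43, 0.43], [0.47, -0.0, 0.77]])
(np.float64(5.968051854541945), 63, np.float64(28.092590542334587), np.float64(94.81600089677279), np.float64(1.3603202366162195e-05), array([ 0.52,  1.  ,  0.53,  0.88, -0.69,  1.79,  0.64]), [[-0.14, 0.42, 0.65], [0.39, -0.19, 0.56]])
(np.float64(6.940339346670436), 61, np.float64(39.74986444838971), np.float64(72.75717790668158), np.float64(2.1306311285892485e-05), array([ 0.67,  0.96,  0.37,  1.02, -0.82,  1.71,  0.9 ]), [[-0.06, 0.34, 0.99]])
```

```bash
python3 - <<'E'
a=open('plan.py').read()
a=a.replace("rows+=1; zmin=min(zmin,fk(q,k,s)[0][2])","rows+=1; P,R=fk(q,k,s); zmin=min(zmin,P[2],*( -1 for c in (0,.17) if np.hypot(*(P-R[:,2]*c)[:2])<.27))")
open('plan.py','w').write(a)
b=open('search.py').read()
b=b.replace("for i in range(g.integers(1,4))","for i in range(g.integers(2,4))").replace("r=g.uniform(.3,1.05)","r=g.uniform(.35,1.0)").replace("n/40","n/25")
b=b.replace("    for r in R[:6]: print(r)","""    for r in R[:4]: print(r)
    C=[]
    for r in R[:5]:
        for j in range(40): C.append((r[6],j))
    with Pool() as P: S=[x for x in P.map(loc,C) if x]
    S.sort(key=lambda r:r[0])
    for r in S[:6]: print(r)""")
b=b.replace("def job(seed):\n","""def loc(a):
    g=np.random.default_rng(a[1]); return ev([((np.array(w)+g.normal(0,.05,3)).tolist(),0) for w in a[0]])
def job(seed):
""").replace("    for w,_ in wps:\n        if","    return ev(wps)\ndef ev(wps):\n    q0=Q0\n    for w,_ in wps:\n        if")
open('search.py','w').write(b)
E
OMP_NUM_THREADS=1 timeout 570 python3 search.py 900
```

```text
128.05434274673462
(np.float64(11.705750811346068), 99, np.float64(34.09818554927137), np.float64(65.7679171881148), np.float64(3.4464147686629576e-05), array([ 1.15,  0.97, -0.8 ,  1.16,  0.05,  1.33,  0.56]), [[0.42, 0.33, 0.97], [0.67, -0.04, 0.4], [0.53, 0.04, 0.99]])
(np.float64(12.319554808693772), 54, np.float64(31.544352768607975), np.float64(60.70961866569449), np.float64(3.208163125178619e-05), array([ 0.67,  0.82,  0.27,  1.22, -0.71,  1.42,  1.  ]), [[0.42, 0.28, 0.53], [0.6, -0.06, 0.86]])
(np.float64(12.442363147504071), 93, np.float64(39.16126652842122), np.float64(62.84118156466463), np.float64(5.514004784561939e-05), array([ 1.18,  0.99, -0.79,  1.17, -0.04,  1.31,  0.75]), [[0.38, 0.4, 0.86], [0.55, -0.35, 0.77], [0.39, 0.11, 0.86]])
(np.float64(12.504523544071034), 72, np.float64(33.86035609736163), np.float64(60.13509314423127), np.float64(5.775850962913691e-05), array([ 1.11,  0.9 , -0.65,  1.22, -0.09,  1.24,  0.68]), [[0.24, 0.31, 0.79], [0.64, -0.06, 0.99]])
(np.float64(6.397103675823902), 104, np.float64(38.05816787351105), np.float64(82.29803812052972), np.f
[... 640 characters left out ...]
(np.float64(8.504152071386589), 76, np.float64(33.55181766681197), np.float64(72.61881845554483), np.float64(7.516446469725703e-05), array([ 1.14,  1.03, -0.9 ,  1.07,  0.17,  1.44,  0.65]), [[0.22, 0.36, 0.81], [0.61, -0.03, 0.92]])
(np.float64(8.549974033765242), 80, np.float64(41.33538865682566), np.float64(73.59463539407763), np.float64(0.0009431634008991084), array([ 1.15,  1.09, -0.89,  1.  ,  0.07,  1.51,  0.78]), [[0.22, 0.37, 0.86], [0.66, -0.04, 0.97]])
(np.float64(8.993957493027247), 71, np.float64(32.880987270689694), np.float64(70.72267688337477), np.float64(4.020178994037956e-05), array([ 1.11,  0.98, -0.78,  1.1 ,  0.07,  1.39,  0.55]), [[0.2, 0.32, 0.71], [0.67, -0.0, 0.97]])
```

```bash
python3 - <<'E'
b=open('search.py').read()
i=b.index("    for i in range(g.integers"); j=b.index("    return ev(wps)")
b=b[:i]+"""    u=g.uniform
    wps.append(([u(.2,.35),u(.35,.5),u(.4,.7)],0)); wps.append(([u(-.25,.1),u(.4,.65),u(.7,1.05)],0))
    if g.random()<.5: wps.append(([u(-.25,.1),u(.4,.65),u(.7,1.05)],0))
    b_=u(.3,.9); r=u(.55,.85); wps.append(([r*np.cos(b_),r*np.sin(b_),u(.3,.7)],0))
    if g.random()<.5: b_=u(-.3,.2); r=u(.6,.85); wps.append(([r*np.cos(b_),r*np.sin(b_),u(.3,.5)],0))
"""+b[j:]
open('search.py','w').write(b)
E
OMP_NUM_THREADS=1 timeout 570 python3 search.py 500
```

```text
73.59411883354187
(np.float64(5.203448352078415), 103, np.float64(34.69862888842061), np.float64(92.24721947450594), np.float64(2.0837211528707867e-05), array([ 0.6 ,  1.04,  0.43,  0.81, -0.71,  1.87,  1.01]), [[0.27, 0.4, 0.6], [-0.01, 0.46, 1.03], [0.09, 0.58, 0.93], [0.57, 0.41, 0.57]])
(np.float64(5.997154965938249), 103, np.float64(31.321648544321892), np.float64(85.8979293378787), np.float64(7.911368117518941e-05), array([ 0.72,  0.94,  0.07,  0.94, -0.45,  1.65,  1.  ]), [[0.24, 0.39, 0.46], [0.1, 0.52, 0.95], [0.41, 0.47, 0.34], [0.82, -0.03, 0.45]])
(np.float64(6.200072528967617), 116, np.float64(33.641883799158904), np.float64(84.32284512444053), np.float64(2.0418075622569533e-05), array([ 0.49,  1.05,  0.78,  0.92, -0.97,  1.89,  0.97]), [[0.34, 0.38, 0.65], [-0.18, 0.5, 0.75], [-0.22, 0.5, 1.04], [0.49, 0.54, 0.48]])
(np.float64(6.612106728147289), 104, np.float64(41.111422582499515), np.float64(87.81204814848579), np.float64(8.229727855874518e-06), array([ 0.61,  1.1 ,  0.58,  0.77, -0.91,  1.98,  0.95]), [[0.32, 0.47, 0.69], [0.01, 0.56, 1.03], [-0.04, 0.51, 0.82], [0.
[... 1024 characters left out ...]
,  1.1 ,  0.85,  0.83, -1.01,  1.98,  1.03]), [[0.28, 0.34, 0.61], [-0.17, 0.49, 0.76], [-0.18, 0.54, 1.06], [0.47, 0.5, 0.44]])
(np.float64(7.799952844674252), 120, np.float64(41.13345586387579), np.float64(86.20173542732127), np.float64(9.401103535608647e-06), array([ 0.59,  1.1 ,  0.63,  0.8 , -0.95,  1.98,  1.13]), [[0.26, 0.45, 0.59], [-0.27, 0.57, 0.72], [-0.01, 0.61, 1.08], [0.62, 0.21, 0.52], [0.7, 0.04, 0.46]])
(np.float64(7.887486369424845), 120, np.float64(37.694213972234266), np.float64(92.25810877888429), np.float64(2.9002195934955033e-05), array([ 0.57,  1.1 ,  0.62,  0.76, -0.88,  1.98,  0.89]), [[0.41, 0.39, 0.66], [-0.14, 0.52, 0.83], [-0.28, 0.55, 1.04], [0.56, 0.6, 0.53]])
```

Run:
```python
from plan import *
q=np.array([-1.45,-.37,1.32,2.24,-.2,.64,-.04])
for w in([0.27, 0.4, 0.6], [-0.01, 0.46, 1.03], [0.09, 0.58, 0.93], [0.57, 0.41, 0.57],[.585,-.4,.25]):
    P,R=fk(q,k,s); d=np.array(w)-P; n=int(np.ceil(np.linalg.norm(d)/.027)); L=[]
    for i in range(n):
        P,R=fk(q,k,s); L.append((R.T@d/n/.025).round(2)); q=run(q,[(P+d/n,0)])[0]
    print(w,n,'units',L[0],L[n//2],L[-1],'q',q.round(2),'p',fk(q,k,s)[0].round(3),'lean',np.round(lean(fk(q,k,s)[1]),1))
```

```text
[0.27, 0.4, 0.6] 16 units [ 0.99 -0.3  -0.19] [ 0.99 -0.3  -0.19] [ 0.99 -0.3  -0.19] q [-1.05 -0.19  0.03  1.75 -0.    0.98 -1.12] p [0.27 0.4  0.6 ] lean [34.3 56.6]
[-0.01, 0.46, 1.03] 20 units [ 0.52 -0.33 -0.83] [ 0.52 -0.33 -0.83] [ 0.5  -0.14 -0.89] q [-1.78  0.09  0.19  0.53  0.81  1.92 -1.74] p [0.235 0.379 0.981] lean [49.9 23.7]
[0.09, 0.58, 0.93] 10 units [ 0.18 -1.   -0.03] [ 0.18 -1.   -0.03] [ 0.22 -0.99  0.07] q [-2.03  0.42  1.01  0.25  0.08  1.98 -1.74] p [0.116 0.54  0.921] lean [45.2 29.9]
[0.57, 0.41, 0.57] 22 units [-0.29  0.55  0.87] [-0.29  0.55  0.87] [-0.29  0.55  0.87] q [-1.59  0.23  1.07  1.62 -0.28  0.63 -1.06] p [0.564 0.412 0.576] lean [45.3 29.9]
[0.585, -0.4, 0.25] 33 units [-0.91  0.53 -0.05] [-0.91  0.53 -0.05] [-0.92  0.53 -0.05] q [ 0.8   0.56 -0.    1.79 -1.04  0.92  0.9 ] p [ 0.584 -0.31   0.281] lean [44.6 29.9]
```

```bash
cat > try.py <<'E'
from plan import *
q=np.array([-1.45,-.37,1.32,2.24,-.2,.64,-.04])
def leg(q,w):
    q,n,_=run(q,[(w,0)]); P,R=fk(q,k,s); return q,n,P,np.round(lean(R),1)
for w in([.27,.4,.6],[.5,.35,.45],[.65,.0,.4]):
    q,n,P,l=leg(q,w); print(w,n,q.round(2),P.round(3),l)
qs=q
for th in(-20,-40,-60):
  for z in(.2,.35,.5,.65):
    q=qs; b=np.radians(th)
    q,n,P,l=leg(q,[.6*np.cos(b),.6*np.sin(b),z]); o=[l.tolist()]
    for r in(.45,.4,.35,.3,.25,.2):
        q,n,P,l=leg(q,[r*np.cos(b),r*np.sin(b),z]); o.append(l.tolist())
    print(th,z,o,q.round(2),P.round(2))
E
python3 try.py
```

```text
[0.27, 0.4, 0.6] 16 [-1.05 -0.19  0.03  1.75 -0.    0.98 -1.12] [0.27 0.4  0.6 ] [34.3 56.6]
[0.5, 0.35, 0.45] 11 [-0.85  0.14  0.4   1.83 -0.56  0.73 -0.23] [0.5  0.35 0.45] [34.3 56.6]
[0.65, 0.0, 0.4] 15 [-0.13  0.44  0.54  1.6  -0.88  1.21  0.61] [0.65 0.   0.4 ] [34.3 56.6]
-20 0.2 [[34.3, 56.6], [34.3, 56.6], [34.3, 56.6], [34.3, 56.6], [34.3, 56.6], [42.5, 53.8], [54.0, 64.6]] [ 0.46  0.73  1.32  2.46 -0.58  1.64  2.31] [ 0.18 -0.06  0.28]
-20 0.35 [[34.3, 56.6], [34.3, 56.6], [34.3, 56.6], [34.3, 56.6], [34.3, 56.6], [34.3, 56.6], [34.3, 56.6]] [ 0.29 -0.17  0.75  2.37 -0.43  1.23  1.14] [ 0.19 -0.07  0.35]
-20 0.5 [[34.3, 56.6], [34.3, 56.6], [34.3, 56.6], [34.3, 56.6], [34.3, 56.6], [34.3, 56.6], [34.3, 56.6]] [ 0.2  -0.37  0.62  2.04 -0.37  1.55  0.7 ] [ 0.19 -0.07  0.5 ]
-20 0.65 [[34.3, 56.6], [34.3, 56.6], [34.3, 56.6], [34.3, 56.6], [34.3, 56.6], [34.3, 56.6], [34.3, 56.6]] [ 0.18 -0.36  0.56  1.65 -0.42  1.87  0.49] [ 0.19 -0.07  0.65]
-40 0.2 [[34.3, 56.6], [34.3, 56.6], [34.3, 56.6], [34.3, 56.6], [34.3, 56.6], [34.3, 56.6], [36.0, 52.3]] [ 0.69  0.49  0.9   2.47 -0
[... 537 characters left out ...]
2 -0.19  0.61]
-60 0.2 [[34.3, 56.6], [34.3, 56.6], [34.3, 56.6], [34.3, 56.6], [34.3, 56.6], [34.3, 56.6], [34.3, 56.6]] [ 0.95  0.46  0.79  2.41 -0.58  1.09  2.13] [ 0.1  -0.17  0.2 ]
-60 0.35 [[34.3, 56.6], [34.3, 56.6], [34.3, 56.6], [34.3, 56.6], [34.3, 56.6], [34.3, 56.6], [34.3, 56.6]] [ 0.77  0.08  0.83  2.2  -0.33  1.44  1.65] [ 0.1  -0.17  0.35]
-60 0.5 [[34.3, 56.9], [34.3, 56.9], [34.3, 56.9], [34.3, 56.9], [34.3, 56.9], [34.3, 56.9], [34.3, 56.9]] [ 1.21 -0.09  0.3   1.9  -0.31  1.82  1.41] [ 0.1  -0.17  0.5 ]
-60 0.65 [[33.9, 46.1], [33.9, 46.1], [33.9, 46.1], [33.9, 46.0], [34.1, 44.6], [35.5, 36.8], [39.1, 31.0]] [ 3.06  0.03 -1.25  1.64 -0.45  1.98  1.3 ] [ 0.06 -0.26  0.58]
```

```bash
cat > try2.py <<'E'
from plan import *
q=np.array([-1.45,-.37,1.32,2.24,-.2,.64,-.04])
def leg(q,w):
    q,n,_=run(q,[(w,0)]); P,R=fk(q,k,s); return q,n,P,np.round(lean(R),1)
def cyl(r,b,z): b=np.radians(b); return [r*np.cos(b),r*np.sin(b),z]
q,n,P,l=leg(q,[.27,.4,.6]); qs=q
for b in(90,110,130,150):
  for r in(.45,.6):
    q=qs
    for bb in range(70,b+1,20): q,n,P,l=leg(q,cyl(.5,bb,.62))
    q,n,P,l=leg(q,cyl(r,b,.65))
    o=[l.tolist()]; N=0
    for z in(.75,.85,.95,1.05):
        q,n,P,l=leg(q,cyl(r,b,z)); N+=n; o.append(l.tolist())
    print(b,r,N,o,q.round(2),P.round(2))
E
python3 try2.py
```

```text
90 0.45 20 [[34.3, 56.6], [34.3, 56.6], [34.3, 56.6], [30.4, 55.9], [31.8, 27.7]] [-2.09  0.08  0.61  0.73  0.44  1.97 -1.44] [0.17 0.4  0.86]
90 0.6 21 [[34.3, 56.6], [34.3, 56.6], [34.3, 56.6], [29.6, 50.2], [45.9, 60.0]] [-1.64  0.34 -0.85  0.18  1.2   1.98 -1.74] [0.06 0.57 0.96]
110 0.45 24 [[34.3, 56.6], [34.3, 56.6], [33.7, 55.6], [30.0, 50.7], [37.7, 56.1]] [-3.06  0.24  1.32  0.6   0.24  1.98 -1.79] [-0.11  0.42  0.9 ]
110 0.6 29 [[34.3, 56.6], [34.3, 56.6], [32.5, 54.0], [20.9, 40.9], [32.6, 68.0]] [-2.19  0.32  0.43  0.4   0.18  1.96 -2.06] [-0.1   0.55  0.87]
130 0.45 24 [[34.3, 56.6], [34.2, 55.8], [33.5, 54.0], [37.3, 72.9], [41.8, 50.3]] [-3.06  0.29  1.32  0.58  0.3   1.98 -2.11] [-0.12  0.42  0.9 ]
130 0.6 26 [[34.3, 56.6], [33.8, 54.9], [39.9, 55.0], [47.8, 48.5], [54.2, 72.1]] [-2.89  0.42  0.81  0.18  0.44  1.98 -2.34] [-0.3   0.44  0.97]
150 0.45 21 [[33.5, 55.2], [32.6, 68.9], [35.1, 88.1], [42.1, 104.0], [51.4, 116.4]] [-3.06  0.19 -0.13  0.25  0.9   1.98 -2.35] [-0.39  0.26  1.01]
150 0.6 23 [[34.1, 57.6], [34.9, 71.1], [39.2, 86.9], [43.5, 87.6], [50.2, 96.5]] [-3.04  0.39  0.25  0.18  0.73  1.98 -2.53] [-0.44  0.34  0.95]
```

```bash
cat > try3.py <<'E'
from plan import *
def leg(q,w):
    q,n,_=run(q,[(w,0)]); P,R=fk(q,k,s); return q,n,P,np.round(lean(R),1)
def cyl(r,b,z): b=np.radians(b); return [r*np.cos(b),r*np.sin(b),z]
if __name__=='__main__':
  q=np.array([-1.45,-.37,1.32,2.24,-.2,.64,-.04]); N=0
  q,n,P,l=leg(q,[.27,.4,.6]); N+=n; print(N,q.round(2),l)
  for b in(80,105,130,150): q,n,P,l=leg(q,cyl(.5,b,.65)); N+=n; print(N,b,q.round(2),P.round(2),l)
  for z in(.75,.8,.85,.87): q,n,P,l=leg(q,cyl(.5,150,z)); N+=n; print(N,z,q.round(2),P.round(2),l)
  qs,Ns=q,N
  for r0,z0,ze in((.6,.6,.4),(.6,.45,.4),(.65,.7,.4),(.7,.5,.4)):
    q,N=qs,Ns; print('--',r0,z0,ze)
    for b,z in((150,z0),(125,z0),(100,z0),(75,z0),(50,ze),(25,ze),(0,ze)):
        q,n,P,l=leg(q,cyl(r0 if b>10 else .65,b,z)); N+=n; print(N,b,q.round(2),P.round(2),l)
    q,n,P,l=leg(q,[.585,-.4,.25]); N+=n; print(N,q.round(2),P.round(2),l)
E
python3 try3.py
```

```text
16 [-1.05 -0.19  0.03  1.75 -0.    0.98 -1.12] [34.3 56.6]
24 80 [-1.14 -0.12 -0.44  1.55  0.27  1.19 -1.73] [0.09 0.49 0.65] [34.3 56.6]
33 105 [-1.38  0.03 -0.9   1.43  0.59  1.49 -2.36] [-0.13  0.48  0.65] [34.3 56.6]
42 130 [-1.97  0.28 -1.07  1.24  0.85  1.93 -2.91] [-0.32  0.38  0.65] [34.3 56.6]
49 150 [-2.99  0.29 -0.02  1.09  0.6   1.95 -2.94] [-0.43  0.26  0.65] [34.2 56.4]
53 0.75 [-3.06  0.26  0.07  0.94  0.62  1.98 -2.81] [-0.42  0.26  0.73] [33.9 69.1]
56 0.8 [-3.06  0.22  0.03  0.85  0.67  1.98 -2.75] [-0.43  0.26  0.78] [35.2 80.6]
59 0.85 [-3.06  0.21 -0.01  0.74  0.72  1.98 -2.69] [-0.43  0.26  0.83] [37.7 90.5]
61 0.87 [-3.06  0.2  -0.05  0.69  0.77  1.98 -2.67] [-0.43  0.26  0.86] [39.7 95.8]
-- 0.6 0.6 0.4
72 150 [-3.06  0.21  0.11  1.34  0.6   1.38 -2.94] [-0.52  0.31  0.61] [37.2 96.2]
82 125 [-2.72  0.07  0.29  1.54  0.45  1.06 -2.49] [-0.34  0.49  0.6 ] [37.2 96.2]
92 100 [-2.41  0.    0.58  1.61  0.08  0.88 -1.78] [-0.1   0.59  0.6 ] [37.2 96.2]
102 75 [-2.06  0.06  0.96  1.57 -0.47  1.02 -0.91] [0.16 0.58 0.6 ] [37.2 96.2]
115 50 [-1.32  0.38  0.97  1.83 -1
[... 1576 characters left out ...]
.85] [ 0.59 -0.4   0.25] [39.7 95.8]
-- 0.7 0.5 0.4
77 150 [-3.06  0.42  0.22  1.31  0.53  1.18 -2.94] [-0.61  0.36  0.51] [36.7 96.1]
88 125 [-2.61  0.28  0.28  1.54  0.4   0.84 -2.48] [-0.4   0.57  0.5 ] [36.7 96.1]
100 100 [-2.02  0.22  0.26  1.62 -0.03  0.67 -1.7 ] [-0.12  0.69  0.5 ] [36.7 96.1]
112 75 [-1.4   0.25  0.24  1.58 -0.52  0.82 -0.84] [0.18 0.68 0.5 ] [36.7 96.1]
124 50 [-0.84  0.43  0.26  1.59 -0.83  0.99 -0.12] [0.45 0.54 0.4 ] [36.7 96.1]
136 25 [-0.37  0.58  0.32  1.33 -0.83  1.38  0.2 ] [0.63 0.3  0.4 ] [36.7 96.1]
147 0 [ 0.06  0.66  0.37  1.2  -0.76  1.69  0.53] [0.65 0.   0.4 ] [36.7 96.1]
164 [ 0.63  1.08  0.39  0.72 -0.68  1.93  0.92] [ 0.58 -0.4   0.25] [36.7 96.1]
```

```bash
cat > nx.py <<'E'
from plan import *
from rig import get_obs
def nx(legs,step=.027):
    "legs: (world target, roll rate in units)"
    o=get_obs(); q=np.array(o['qpos']); Ra=Rot.from_quat(o['ee_rot'],scalar_first=True).as_matrix(); pa=np.array(o['ee_pos']); Pm,Rm=fk(q,k,s)
    dR=Rm.T@Ra; dp=pa-Pm
    print('t',round(o['time_s'],2),'q',q.round(2),'p',pa.round(4),'lean',np.round(lean(Ra),1),'toolY',Ra[:,1].round(3),'F',np.round(o['force'],1)); L=[]
    for w,rr in legs:
        P,R=fk(q,k,s); d=np.array(w)-P-dp; n=max(1,int(np.ceil(np.linalg.norm(d)/step)))
        for i in range(n):
            P,R=fk(q,k,s); u=(R@dR).T@d/n/.025; m=max(1,abs(u).max()); L.append('%.2f %.2f %.2f %.2f'%(*(u/m),rr))
            q2=fast(q,P+d/n/m,R@Z(rr*.1)); dq=abs(q2-q).max(); q=q+(q2-q)*min(1,.17/dq) if dq>0 else q
        P,R=fk(q,k,s); print('->',w,n,'q',q.round(2),'p',(P+dp).round(3),'lean',np.round(lean(R@dR),1))
    i=0
    while i<len(L):
        j=i
        while j<len(L) and L[j]==L[i]: j+=1
        print(j-i,'x',L[i]); i=j
def cyl(r,b,z): b=np.radians(b); return [r*np.cos(b),r*np.sin(b),z]
E
python3 -c "
from nx import *
nx([([.27,.4,.6],-.5),(cyl(.5,80,.65),0)])"
```

```text
t 9.77 q [-1.45 -0.37  1.32  2.24 -0.2   0.64 -0.04] p [0.399  0.0693 0.3693] lean [34.5 59. ] toolY [ 0.956 -0.162  0.243] F [-0.5  0.3 -0.2]
-> [0.27, 0.4, 0.6] 16 q [-1.29 -0.2   0.22  1.77  0.07  0.97 -0.38] p [0.273 0.393 0.595] lean [33.5 58.2]
-> [np.float64(0.08682408883346521), np.float64(0.492403876506104), 0.65] 9 q [-1.38 -0.11 -0.24  1.55  0.32  1.2  -0.97] p [0.087 0.492 0.65 ] lean [33.5 58.2]
1 x 1.00 -0.30 -0.17 -0.50
1 x 1.00 -0.25 -0.17 -0.50
1 x 1.00 -0.20 -0.17 -0.50
1 x 1.00 -0.15 -0.17 -0.50
1 x 1.00 -0.09 -0.17 -0.50
1 x 1.00 -0.04 -0.17 -0.50
1 x 1.00 0.01 -0.17 -0.50
1 x 1.00 0.06 -0.17 -0.50
1 x 1.00 0.11 -0.17 -0.50
1 x 1.00 0.16 -0.17 -0.50
1 x 1.00 0.21 -0.18 -0.50
1 x 1.00 0.26 -0.18 -0.50
1 x 0.99 0.31 -0.18 -0.50
1 x 0.98 0.36 -0.18 -0.50
1 x 0.96 0.41 -0.18 -0.50
1 x 0.94 0.46 -0.19 -0.50
9 x 0.91 -0.21 -0.24 0.00
```

```bash
python3 -m handwheel '1 -0.3 -0.17 -0.5 85; 1 -0.25 -0.17 -0.5 85;1 -0.2 -0.17 -0.5 85;1 -0.15 -0.17 -0.5 85;1 -0.1 -0.17 -0.5 85;1 -0.05 -0.17 -0.5 85;1 0 -0.17 -0.5 85;1 0.05 -0.17 -0.5 85' >/dev/null; python3 -m handwheel '1 0.1 -0.17 -0.5 85; 1 0.15 -0.17 -0.5 85;1 0.2 -0.17 -0.5 85;1 0.25 -0.17 -0.5 85;1 0.3 -0.17 -0.5 85;1 0.35 -0.17 -0.5 85;0.95 0.4 -0.17 -0.5 85;0.95 0.45 -0.17 -0.5 85'>/dev/null; python3 -c "
from nx import *
nx([(cyl(.5,80,.65),0),(cyl(.5,105,.65),0),(cyl(.5,130,.65),0),(cyl(.5,150,.65),0)]+[(cyl(.5,150,z),0) for z in(.7,.75,.8,.85)])"
```

```text
t 11.1 q [-1.23 -0.2   0.15  1.76  0.07  0.97 -0.39] p [0.2688 0.3924 0.5979] lean [34.6 59.1] toolY [0.676 0.505 0.537] F [1.  0.7 0.8]
-> [np.float64(0.08682408883346521), np.float64(0.492403876506104), 0.65] 8 q [-1.33 -0.1  -0.3   1.55  0.32  1.19 -0.97] p [0.09  0.49  0.649] lean [34.6 59.1]
-> [np.float64(-0.12940952255126043), np.float64(0.48296291314453416), 0.65] 9 q [-1.59  0.04 -0.69  1.41  0.6   1.49 -1.56] p [-0.129  0.483  0.65 ] lean [34.6 59.1]
-> [np.float64(-0.3213938048432697), np.float64(0.383022221559489), 0.65] 9 q [-2.07  0.26 -0.89  1.23  0.81  1.89 -2.05] p [-0.321  0.383  0.65 ] lean [34.6 59.1]
-> [np.float64(-0.43301270189221935), np.float64(0.24999999999999997), 0.65] 7 q [-2.94  0.31 -0.1   1.06  0.63  1.97 -2.14] p [-0.43   0.253  0.65 ] lean [34.5 59. ]
-> [np.float64(-0.43301270189221935), np.float64(0.24999999999999997), 0.7] 2 q [-3.06  0.3   0.09  0.98  0.6   1.98 -2.04] p [-0.429  0.256  0.688] lean [34.3 63.8]
-> [np.float64(-0.43301270189221935), np.float64(0.24999999999999997), 0.75] 3 q [-3.06  0.27  0.08  0.91  0.63  1.98 -1.98] p [-0.427  0.26   0.732] lean [34.6 72.9]
-> [np.float64(-0.43301270189221935), np.float64(0.24999999999999997), 0.8] 3 q [-3.06  0.24  0.05  0.82  0.67  1.98 -1.92] p [-0.427  0.262  0.78 ] lean [36.1 82.7]
-> [np.float64(-0.43301270189221935), np.float64(0.24999999999999997), 0.85] 3 q [-3.06  0.22  0.01  0.72  0.73  1.98 -1.86] p [-0.427  0.262  0.83 ] lean [38.7 91.6]
8 x 1.00 -0.22 -0.23 0.00
9 x 0.64 -0.67 -0.30 0.00
9 x 0.26 -0.80 -0.47 0.00
7 x -0.11 -0.81 -0.56 0.00
1 x 0.17 0.47 -0.88 0.00
1 x 0.18 0.46 -0.88 0.00
1 x 0.16 0.36 -0.74 0.00
1 x 0.18 0.35 -0.74 0.00
1 x 0.20 0.34 -0.74 0.00
1 x 0.23 0.31 -0.83 0.00
1 x 0.25 0.30 -0.83 0.00
1 x 0.28 0.29 -0.82 0.00
1 x 0.31 0.29 -0.85 0.00
1 x 0.34 0.28 -0.84 0.00
1 x 0.36 0.27 -0.83 0.00
```

Going on round to bearing 150°, then up against the wrist limit.

```bash
python3 -m handwheel '1 -0.22 -0.23 0 85;1 -0.22 -0.23 0 85;1 -0.22 -0.23 0 85;1 -0.22 -0.23 0 85;1 -0.22 -0.23 0 85;1 -0.22 -0.23 0 85;1 -0.22 -0.23 0 85;1 -0.22 -0.23 0 85' >/dev/null; python3 -m handwheel '0.65 -0.7 -0.3 0 85;0.65 -0.7 -0.3 0 85;0.65 -0.7 -0.3 0 85;0.65 -0.7 -0.3 0 85;0.65 -0.7 -0.3 0 85;0.65 -0.7 -0.3 0 85;0.65 -0.7 -0.3 0 85;0.65 -0.7 -0.3 0 85'>/dev/null; python3 -m handwheel '0.26 -0.8 -0.47 0 85;0.26 -0.8 -0.47 0 85;0.26 -0.8 -0.47 0 85;0.26 -0.8 -0.47 0 85;0.26 -0.8 -0.47 0 85;0.26 -0.8 -0.47 0 85;0.26 -0.8 -0.47 0 85;0.26 -0.8 -0.47 0 85'; python3 -c "
from nx import *
nx([(cyl(.5,150,.65),0)]+[(cyl(.5,150,z),0) for z in(.7,.75,.8,.85)])"
```

```text
time_s: 13.1
ee_pos: [-0.2812, 0.3933, 0.6471]
ee_rot: [0.031, 0.402, 0.866, 0.295]
force: [-0.4, 0.1, -0.2]
grip_width: 0.0849
grip_force: 0.0
t 13.1 q [-1.94  0.18 -0.93  1.33  0.75  1.82 -2.03] p [-0.2812  0.3933  0.6471] lean [34.5 59.2] toolY [0.678 0.503 0.536] F [-0.4  0.1 -0.2]
-> [np.float64(-0.43301270189221935), np.float64(0.24999999999999997), 0.65] 8 q [-2.94  0.3  -0.12  1.1   0.62  1.97 -2.17] p [-0.419  0.264  0.648] lean [34.5 58.8]
-> [np.float64(-0.43301270189221935), np.float64(0.24999999999999997), 0.7] 3 q [-3.06  0.29  0.03  1.    0.6   1.98 -2.1 ] p [-0.428  0.258  0.687] lean [34.  65.4]
-> [np.float64(-0.43301270189221935), np.float64(0.24999999999999997), 0.75] 3 q [-3.06  0.25  0.02  0.93  0.64  1.98 -2.04] p [-0.427  0.261  0.731] lean [34.2 75. ]
-> [np.float64(-0.43301270189221935), np.float64(0.24999999999999997), 0.8] 3 q [-3.06  0.22 -0.01  0.84  0.68  1.98 -1.98] p [-0.427  0.262  0.78 ] lean [35.6 85.1]
-> [np.float64(-0.43301270189221935), np.float64(0.24999999999999997), 0.85] 3 q [-3.06  0.21 -0.04  0.74  0.73  1.98 -1.92] p [-0.427  0.262  0.83 ] lean [38.2 94.3]
8 x 0.00 -0.87 -0.58 0.00
2 x 0.11 0.15 -0.71 0.00
1 x 0.13 0.14 -0.71 0.00
1 x 0.17 0.33 -0.77 0.00
1 x 0.19 0.32 -0.77 0.00
1 x 0.21 0.31 -0.77 0.00
1 x 0.24 0.30 -0.85 0.00
1 x 0.27 0.29 -0.84 0.00
1 x 0.29 0.28 -0.84 0.00
1 x 0.32 0.27 -0.86 0.00
1 x 0.35 0.26 -0.85 0.00
1 x 0.37 0.25 -0.84 0.00
```

```bash
python3 -m handwheel '0 -0.87 -0.58 0 85;0 -0.87 -0.58 0 85;0 -0.87 -0.58 0 85;0 -0.87 -0.58 0 85;0 -0.87 -0.58 0 85;0 -0.87 -0.58 0 85;0 -0.87 -0.58 0 85;0 -0.87 -0.58 0 85' >/dev/null; python3 -m handwheel '0.1 0.15 -0.7 0 85;0.1 0.15 -0.7 0 85;0.15 0.3 -0.75 0 85;0.15 0.3 -0.75 0 85;0.2 0.3 -0.8 0 85;0.2 0.3 -0.8 0 85'; python3 -c "
from nx import *
nx([(cyl(.5,150,z),0) for z in(.75,.8,.85)])"
```

```text
time_s: 14.27
ee_pos: [-0.4234, 0.2759, 0.7046]
ee_rot: [0.001, 0.392, 0.873, 0.292]
force: [0.6, 0.5, 0.1]
grip_width: 0.0849
grip_force: 0.0
t 14.27 q [-3.06  0.27  0.09  0.98  0.6   1.98 -2.02] p [-0.4234  0.2759  0.7046] lean [34.  65.6] toolY [0.683 0.523 0.511] F [0.6 0.5 0.1]
-> [np.float64(-0.43301270189221935), np.float64(0.24999999999999997), 0.75] 2 q [-3.06  0.24  0.02  0.96  0.64  1.98 -2.04] p [-0.427  0.261  0.731] lean [34.2 73.9]
-> [np.float64(-0.43301270189221935), np.float64(0.24999999999999997), 0.8] 3 q [-3.06  0.21 -0.01  0.87  0.68  1.98 -1.98] p [-0.427  0.262  0.78 ] lean [35.5 84.2]
-> [np.float64(-0.43301270189221935), np.float64(0.24999999999999997), 0.85] 3 q [-3.06  0.19 -0.04  0.77  0.73  1.98 -1.91] p [-0.427  0.262  0.83 ] lean [38.  93.5]
1 x -0.01 0.06 -1.00 0.00
1 x 0.02 0.04 -1.00 0.00
1 x 0.22 0.31 -0.85 0.00
1 x 0.25 0.30 -0.85 0.00
1 x 0.28 0.29 -0.85 0.00
1 x 0.31 0.27 -0.86 0.00
1 x 0.33 0.26 -0.86 0.00
1 x 0.36 0.25 -0.85 0.00
```

```bash
python3 -m handwheel '0 0.06 -1 0 85;0 0.06 -1 0 85;0.22 0.3 -0.85 0 85;0.25 0.3 -0.85 0 85;0.3 0.3 -0.85 0 85;0.3 0.3 -0.85 0 85' ; python3 -c "
from nx import *
nx([(cyl(.5,150,.83),0),(cyl(.62,130,.65),0),(cyl(.65,100,.65),0),(cyl(.65,75,.6),0),(cyl(.65,50,.4),0),(cyl(.65,25,.4),0),(cyl(.65,0,.4),0),([.585,-.36,.2],0)],.035)" | grep -v x
```

```text
time_s: 14.77
ee_pos: [-0.4218, 0.2915, 0.7579]
ee_rot: [-0.046, 0.379, 0.877, 0.292]
force: [0.7, -0.6, 0.8]
grip_width: 0.085
grip_force: 0.0
t 14.77 q [-3.06  0.25  0.12  0.87  0.63  1.98 -1.92] p [-0.4218  0.2915  0.7579] lean [34.4 75.6] toolY [0.691 0.542 0.478] F [ 0.7 -0.6  0.8]
-> [np.float64(-0.43301270189221935), np.float64(0.24999999999999997), 0.83] 3 q [-3.06  0.2  -0.    0.83  0.7   1.98 -1.94] p [-0.425  0.268  0.799] lean [36.6 87. ]
-> [np.float64(-0.3985283180056544), np.float64(0.4749475547337664), 0.65] 8 q [-2.77  0.17  0.11  1.22  0.56  1.48 -1.85] p [-0.403  0.438  0.677] lean [36.6 87. ]
-> [np.float64(-0.1128713154835047), np.float64(0.6401250394579352), 0.65] 11 q [-2.31  0.09  0.38  1.38  0.24  1.1  -1.2 ] p [-0.14   0.621  0.653] lean [36.6 87. ]
-> [np.float64(0.16823237931663848), np.float64(0.6278517870878945), 0.6] 9 q [-1.87  0.1   0.64  1.52 -0.27  0.94 -0.37] p [0.15  0.627 0.603] lean [36.6 87. ]
-> [np.float64(0.4178119462962506), np.float64(0.4979288880273357), 0.4] 11 q [-1.35  0.25  0.7   1.79 -0.84  0.87  0.57] p [0.362 0.525 0.442] lean [36.6 87. ]
-> [np.float64(0.5891000615738224), np.float64(0.27470187013145464), 0.4] 10 q [-0.79  0.42  0.75  1.68 -0.98  1.24  1.08] p [0.538 0.331 0.409] lean [36.6 87. ]
-> [np.float64(0.65), np.float64(0.0), 0.4] 10 q [-0.17  0.64  0.76  1.36 -0.97  1.66  1.44] p [0.641 0.028 0.401] lean [36.6 87. ]
-> [0.585, -0.36, 0.2] 13 q [ 0.43  1.04  0.7   1.08 -0.95  1.78  1.9 ] p [ 0.589 -0.335  0.213] lean [36.6 87. ]
```

```bash
python3 -m handwheel '0.1 0.05 -1 0 85;0.15 0.05 -1 0 85;0.2 0.1 -1 0 85;0.2 0.1 -1 0 85' ; python3 -c "
from nx import *
nx([(cyl(.62,130,.65),0),(cyl(.65,100,.65),0),(cyl(.65,75,.6),0),(cyl(.65,50,.4),0),(cyl(.65,25,.4),0),(cyl(.65,0,.4),0),([.585,-.36,.2],0)],.035)"
```

```text
time_s: 15.1
ee_pos: [-0.4241, 0.2864, 0.788]
ee_rot: [-0.082, 0.367, 0.878, 0.294]
force: [-0.9, -1.0, -0.4]
grip_width: 0.0849
grip_force: 0.0
t 15.1 q [-3.06  0.23  0.07  0.82  0.67  1.98 -1.9 ] p [-0.4241  0.2864  0.788 ] lean [35.6 82.8] toolY [0.694 0.557 0.457] F [-0.9 -1.  -0.4]
-> [np.float64(-0.3985283180056544), np.float64(0.4749475547337664), 0.65] 7 q [-2.81  0.2   0.15  1.16  0.55  1.55 -1.84] p [-0.404  0.434  0.68 ] lean [35.6 82.8]
-> [np.float64(-0.1128713154835047), np.float64(0.6401250394579352), 0.65] 11 q [-2.34  0.11  0.4   1.35  0.27  1.15 -1.22] p [-0.14   0.621  0.653] lean [35.6 82.9]
-> [np.float64(0.16823237931663848), np.float64(0.6278517870878945), 0.6] 9 q [-1.89  0.1   0.64  1.51 -0.2   0.94 -0.43] p [0.154 0.628 0.602] lean [35.6 82.9]
-> [np.float64(0.4178119462962506), np.float64(0.4979288880273357), 0.4] 11 q [-1.36  0.24  0.69  1.81 -0.8   0.81  0.52] p [0.368 0.522 0.438] lean [35.6 82.9]
-> [np.float64(0.5891000615738224), np.float64(0.27470187013145464), 0.4] 10 q [-0.81  0.4   0.74  1.7  -0.97  1.17  1.07] p [0.541 0.329 0.408] lean [35.6 82.9]
-> [np.float64(0.65), np.float64(0.0), 0.4] 10 q [-0.2   0.6   0.75  1.41 -0.97  1.59  1.44] p [0.639 0.033 0.401] lean [35.6 82.9]
-> [0.585, -0.36, 0.2] 13 q [ 0.43  1.01  0.7   1.13 -0.96  1.73  1.92] p [ 0.589 -0.334  0.213] lean [35.6 82.9]
7 x 0.20 0.27 1.00 0.00
11 x -0.32 1.00 0.54 0.00
9 x -1.00 0.82 0.29 0.00
11 x -1.00 0.05 0.32 0.00
10 x -1.00 -0.01 -0.30 0.00
10 x -1.00 -0.40 -0.63 0.00
13 x -0.77 -1.00 -0.19 0.00
```

```bash
python3 -m handwheel '0.2 0.1 -1 0 85;0.25 0.1 -1 0 85;0.25 0.1 -1 0 85' ; python3 -c "
from nx import *
nx([(cyl(.62,130,.65),0),(cyl(.65,100,.65),0.82)],.035)"
```

```text
time_s: 15.35
ee_pos: [-0.4241, 0.2854, 0.8136]
ee_rot: [-0.109, 0.359, 0.878, 0.297]
force: [-0.1, 0.7, 0.2]
grip_width: 0.0849
grip_force: 0.0
t 15.35 q [-3.06  0.21  0.05  0.77  0.7   1.98 -1.88] p [-0.4241  0.2854  0.8136] lean [36.8 88. ] toolY [0.695 0.566 0.442] F [-0.1  0.7  0.2]
-> [np.float64(-0.3985283180056544), np.float64(0.4749475547337664), 0.65] 8 q [-2.8   0.16  0.14  1.22  0.55  1.47 -1.84] p [-0.403  0.44   0.68 ] lean [36.8 88. ]
-> [np.float64(-0.1128713154835047), np.float64(0.6401250394579352), 0.65] 11 q [-2.39  0.08  0.46  1.39  0.23  1.08 -2.1 ] p [-0.144  0.619  0.653] lean [38. 87.]
8 x 0.09 0.22 1.00 0.00
1 x -0.36 1.00 0.50 0.82
1 x -0.27 1.00 0.49 0.82
1 x -0.18 1.00 0.48 0.82
1 x -0.10 1.00 0.48 0.82
1 x -0.02 1.00 0.47 0.82
1 x 0.06 1.00 0.48 0.82
1 x 0.15 1.00 0.48 0.82
1 x 0.23 1.00 0.49 0.82
1 x 0.32 1.00 0.51 0.82
1 x 0.41 1.00 0.53 0.82
1 x 0.51 1.00 0.55 0.82
```

Lean is 36.8° at azimuth 88°. Now back round to the bench at a safe radius, rolling as I go.

```bash
python3 -m handwheel '0.1 0.22 1 0 85;0.1 0.22 1 0 85;0.1 0.22 1 0 85;0.1 0.22 1 0 85;0.1 0.22 1 0 85;0.1 0.22 1 0 85;0.1 0.22 1 0 85;0.1 0.22 1 0 85' >/dev/null; python3 -m handwheel '-0.35 1 0.5 0 85;-0.35 1 0.5 0 85;-0.35 1 0.5 0 85;-0.35 1 0.5 0 85;-0.35 1 0.5 0 85;-0.35 1 0.5 0 85;-0.35 1 0.5 0 85;-0.35 1 0.5 0 85'; python3 -c "
from nx import *
nx([(cyl(.65,85,.62),0),(cyl(.65,65,.5),.9),(cyl(.65,40,.4),0),(cyl(.65,0,.38),0),([.585,-.36,.2],0)],.035)"
```

```text
time_s: 16.68
ee_pos: [-0.2103, 0.5754, 0.661]
ee_rot: [-0.109, 0.359, 0.878, 0.297]
force: [-0.5, -0.6, -0.1]
grip_width: 0.0851
grip_force: 0.0
t 16.68 q [-2.45  0.08  0.31  1.37  0.36  1.17 -1.4 ] p [-0.2103  0.5754  0.661 ] lean [36.9 87.8] toolY [0.695 0.566 0.444] F [-0.5 -0.6 -0.1]
-> [np.float64(0.05665123278597779), np.float64(0.6475265537596346), 0.62] 8 q [-2.05  0.09  0.56  1.47 -0.08  0.95 -0.69] p [0.046 0.645 0.622] lean [36.9 87.8]
-> [np.float64(0.27470187013145464), np.float64(0.5891000615738224), 0.5] 8 q [-1.68  0.17  0.73  1.7  -0.6   0.82 -0.61] p [0.258 0.593 0.509] lean [37.9 87.2]
-> [np.float64(0.4979288880273357), np.float64(0.4178119462962505), 0.4] 10 q [-0.99  0.4   0.74  1.73 -1.02  1.11  0.25] p [0.498 0.418 0.4  ] lean [37.9 87.2]
-> [np.float64(0.65), np.float64(0.0), 0.38] 13 q [-0.2   0.64  0.77  1.42 -0.99  1.63  0.75] p [0.637 0.034 0.382] lean [37.9 87.2]
-> [0.585, -0.36, 0.2] 13 q [ 0.32  0.95  0.73  1.21 -0.95  1.76  1.16] p [ 0.597 -0.273  0.24 ] lean [37.9 87.2]
3 x -0.80 1.00 0.39 0.00
5 x -0.81 1.00 0.39 0.00
1 x -1.00 0.30 0.28 0.90
1 x -1.00 0.40 0.29 0.90
1 x -1.00 0.51 0.30 0.90
1 x -1.00 0.63 0.32 0.90
1 x -1.00 0.76 0.34 0.90
1 x -0.95 0.86 0.34 0.90
1 x -0.87 0.94 0.34 0.90
1 x -0.77 1.00 0.34 0.90
10 x -0.90 0.89 -0.06 0.00
13 x -1.00 0.37 -0.67 0.00
13 x -1.00 -0.20 -0.24 0.00
```

```bash
python3 -m handwheel '-0.8 1 0.4 0 85;-0.8 1 0.4 0 85;-0.8 1 0.4 0 85;-0.8 1 0.4 0 85;-0.8 1 0.4 0 85;-0.8 1 0.4 0 85;-0.8 1 0.4 0 85;-0.8 1 0.4 0 85' >/dev/null; python3 -m handwheel '-1 0.3 0.28 1 85;-1 0.4 0.29 1 85;-1 0.5 0.3 1 85;-1 0.63 0.32 1 85;-1 0.76 0.34 1 85;-0.95 0.86 0.34 1 85;-0.87 0.95 0.34 1 85;-0.77 1 0.34 1 85'; python3 -c "
from nx import *
nx([(cyl(.65,40,.4),0),(cyl(.66,0,.36),0),([.585,-.36,.2],0)],.035)"
```

```text
time_s: 18.02
ee_pos: [0.2534, 0.5858, 0.5027]
ee_rot: [-0.216, 0.674, 0.668, 0.231]
force: [0.2, -0.1, -0.2]
grip_width: 0.0849
grip_force: 0.0
t 18.02 q [-1.64  0.17  0.71  1.72 -0.63  0.81 -0.65] p [0.2534 0.5858 0.5027] lean [36.9 87.8] toolY [ 1.    -0.015  0.018] F [ 0.2 -0.1 -0.2]
-> [np.float64(0.4979288880273357), np.float64(0.4178119462962505), 0.4] 9 q [-1.01  0.4   0.73  1.72 -1.01  1.08  0.12] p [0.478 0.432 0.408] lean [36.9 87.8]
-> [np.float64(0.66), np.float64(0.0), 0.36] 14 q [-0.17  0.7   0.74  1.38 -1.01  1.62  0.67] p [0.648 0.028 0.363] lean [36.9 87.8]
-> [0.585, -0.36, 0.2] 13 q [ 0.34  0.98  0.71  1.17 -0.96  1.75  1.05] p [ 0.598 -0.281  0.233] lean [36.9 87.8]
9 x -0.80 1.00 -0.05 0.00
14 x -1.00 0.50 -0.58 0.00
13 x -1.00 -0.15 -0.25 0.00
```

```bash
python3 -m handwheel '-0.8 1 -0.05 0 85;-0.8 1 -0.05 0 85;-0.8 1 -0.05 0 85;-0.8 1 -0.05 0 85;-0.8 1 -0.05 0 85;-0.8 1 -0.05 0 85;-0.8 1 -0.05 0 85;-0.8 1 -0.05 0 85' >/dev/null; python3 -m handwheel '-0.8 1 -0.05 0 85;-1 0.5 -0.58 0 85;-1 0.5 -0.58 0 85;-1 0.5 -0.58 0 85;-1 0.5 -0.58 0 85;-1 0.5 -0.58 0 85;-1 0.5 -0.58 0 85;-1 0.5 -0.58 0 85'>/dev/null; python3 -m handwheel '-1 0.5 -0.58 0 85;-1 0.5 -0.58 0 85;-1 0.5 -0.58 0 85;-1 0.5 -0.58 0 85;-1 0.5 -0.58 0 85;-1 0.5 -0.58 0 85'; python3 -c "
from nx import *
nx([([.60,-.34,.2],0),([.585,-.33,.12],0)],.03)"
```

```text
time_s: 19.85
ee_pos: [0.6362, 0.0559, 0.3676]
ee_rot: [-0.215, 0.673, 0.67, 0.231]
force: [0.9, 0.7, 0.3]
grip_width: 0.0848
grip_force: 0.0
t 19.85 q [-0.2   0.65  0.71  1.45 -0.98  1.57  0.68] p [0.6362 0.0559 0.3676] lean [36.8 87.9] toolY [ 1.    -0.011  0.02 ] F [0.9 0.7 0.3]
-> [0.6, -0.34, 0.2] 15 q [ 0.4   1.03  0.67  1.11 -0.95  1.75  1.07] p [ 0.604 -0.3    0.217] lean [36.8 87.9]
-> [0.585, -0.33, 0.12] 4 q [ 0.45  1.14  0.66  1.13 -0.97  1.66  1.18] p [ 0.585 -0.33   0.12 ] lean [36.8 87.9]
15 x -1.00 -0.08 -0.25 0.00
4 x -0.82 -0.20 0.59 0.00
```

```bash
python3 -m handwheel '-1 -0.08 -0.25 0 85;-1 -0.08 -0.25 0 85;-1 -0.08 -0.25 0 85;-1 -0.08 -0.25 0 85;-1 -0.08 -0.25 0 85;-1 -0.08 -0.25 0 85;-1 -0.08 -0.25 0 85;-1 -0.08 -0.25 0 85' >/dev/null; python3 -m handwheel '-1 -0.08 -0.25 0 75;-1 -0.08 -0.25 0 75;-1 -0.08 -0.25 0 75;-1 -0.08 -0.25 0 75;-1 -0.08 -0.25 0 75;-1 -0.08 -0.25 0 75;-1 -0.08 -0.25 0 75'; python3 -c "
from nx import *
nx([([.58,-.285,.06],0)],.03)
nx([([.58,-.275,.023],0)],.03)
from h import snap
snap('top','top1'); snap('side','side1')"
```

```text
time_s: 21.1
ee_pos: [0.6041, -0.2999, 0.217]
ee_rot: [-0.215, 0.672, 0.67, 0.231]
force: [0.2, -0.5, -0.3]
grip_width: 0.0749
grip_force: 0.0
t 21.1 q [ 0.39  1.01  0.67  1.14 -0.93  1.74  1.09] p [ 0.6041 -0.2999  0.217 ] lean [36.8 87.9] toolY [ 1.    -0.011  0.02 ] F [ 0.2 -0.5 -0.3]
-> [0.58, -0.285, 0.06] 6 q [ 0.39  1.15  0.63  1.3  -1.    1.52  1.27] p [ 0.58  -0.285  0.06 ] lean [36.8 87.9]
6 x -0.55 -0.18 0.89 0.00
t 21.1 q [ 0.39  1.01  0.67  1.14 -0.93  1.74  1.09] p [ 0.6041 -0.2999  0.217 ] lean [36.8 87.9] toolY [ 1.    -0.011  0.02 ] F [ 0.2 -0.5 -0.3]
-> [0.58, -0.275, 0.023] 7 q [ 0.38  1.2   0.62  1.32 -1.02  1.47  1.3 ] p [ 0.58  -0.275  0.023] lean [36.8 87.9]
7 x -0.55 -0.16 0.97 0.00
```

```bash
python3 -m handwheel '-0.55 -0.17 0.95 0 70;-0.55 -0.17 0.95 0 70;-0.55 -0.17 0.95 0 70;-0.55 -0.17 0.95 0 70;-0.55 -0.17 0.95 0.15 70;-0.55 -0.17 0.95 0 70'
python3 - <<'E'
from nx import *
from h import snap,pts,cv2
p,d,K=snap('side','side2'); p2,d2,K2=snap('top','top2')
a=cv2.resize(p[230:350,300:460],(640,480),interpolation=cv2.INTER_CUBIC); cv2.imwrite('pics/crop2.png',a[...,::-1])
for nm,pp,dd,KK in(('side',p,d,K),('top',p2,d2,K2)):
    P=pts(dd,KK); hsv=cv2.cvtColor(pp,cv2.COLOR_RGB2HSV).astype(int)
    red=((hsv[...,0]<8)|(hsv[...,0]>172))&(hsv[...,1]>120)&(hsv[...,2]>60); m=red&np.all((P>[.53,-.27,.036])&(P<[.63,-.22,.048]),-1)
    X=P[m]; print(nm,len(X)); 
    if len(X): print(X.min(0),X.max(0),np.median(X,0))
nx([([.58,-.27,.023],0),([.58,-.233,.023],0)],.02)
E
```

```text
time_s: 21.7
ee_pos: [0.5824, -0.2781, 0.0529]
ee_rot: [-0.217, 0.677, 0.665, 0.229]
force: [1.2, 0.6, 0.3]
grip_width: 0.0698
grip_force: 0.0
side 270
[ 0.5562 -0.2432  0.036 ] [ 0.6015 -0.2201  0.044 ] [ 0.5773 -0.2332  0.0414]
top 69
[ 0.5754 -0.2416  0.0378] [ 0.5997 -0.2213  0.0478] [ 0.5875 -0.2312  0.0428]
t 21.8 q [ 0.38  1.16  0.62  1.33 -1.    1.5   1.26] p [ 0.58   -0.2759  0.0499] lean [37.1 88.3] toolY [ 1.    -0.023  0.004] F [-0.   1.2 -0.8]
-> [0.58, -0.27, 0.023] 2 q [ 0.38  1.19  0.61  1.34 -1.01  1.47  1.28] p [ 0.58  -0.27   0.023] lean [37.1 88.3]
-> [0.58, -0.233, 0.023] 2 q [ 0.32  1.16  0.6   1.42 -1.04  1.42  1.29] p [ 0.58  -0.233  0.023] lean [37.1 88.3]
2 x -0.23 -0.01 0.50 0.00
2 x 0.59 -0.02 0.45 0.00
```

View pics/crop2.png

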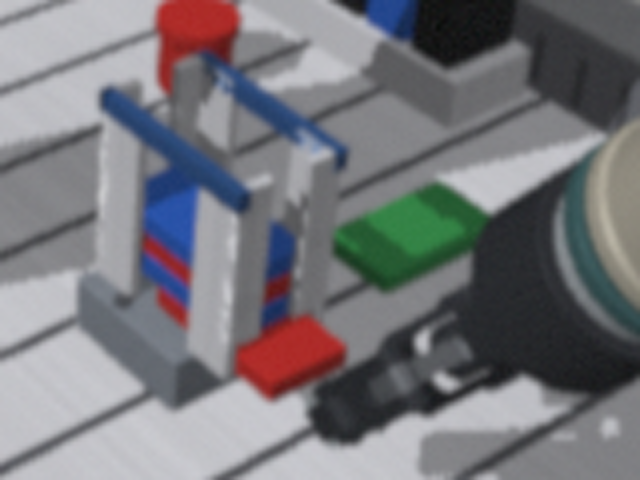

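The crop shows the leaning gripper just in front of the red plate's end: plate at crop (290,355), near fingertip at (330,410). I'll lower, slide in and close.

```bash
python3 -m handwheel '-0.23 0 0.5 0 65;-0.23 0 0.5 0 65;0.6 0 0.45 0 65;0.55 0 0.45 0 65;0 0 0 0 65'; python3 -m handwheel '0 0 0 0 30;0 0 0 0 30;0 0 0 0 30;0 0 0 0 30;0 0 0 0 30'; python3 -c "
from nx import *
nx([([.58,-.30,.023],0)],.02)"
```

```text
time_s: 22.22
ee_pos: [0.5848, -0.2323, 0.0269]
ee_rot: [-0.218, 0.676, 0.665, 0.231]
force: [0.4, 0.9, 0.2]
grip_width: 0.0652
grip_force: 0.0
time_s: 22.63
ee_pos: [0.5824, -0.2382, 0.0265]
ee_rot: [-0.217, 0.678, 0.664, 0.229]
force: [-3.7, -1.8, 4.3]
grip_width: 0.0414
grip_force: 60.5
t 22.63 q [ 0.33  1.16  0.59  1.41 -1.02  1.42  1.28] p [ 0.5824 -0.2382  0.0265] lean [36.8 87.8] toolY [ 1.    -0.025  0.01 ] F [-3.7 -1.8  4.3]
-> [0.58, -0.3, 0.023] 4 q [ 0.42  1.21  0.6   1.27 -0.99  1.49  1.27] p [ 0.58  -0.3    0.023] lean [36.8 87.8]
4 x -0.52 -0.01 -0.34 0.00
```

```bash
python3 -m handwheel '-0.2 0 -0.14 0 30;-0.3 0 -0.2 0 30;-0.4 0 -0.27 0 30;-0.4 0 -0.27 0 30'; python3 -m handwheel '-0.4 0 -0.27 0 30;-0.4 0 -0.27 0 30;-0.4 0 -0.27 0 30;-0.4 0 -0.27 0 30;0 0 0 0 30'
python3 - <<'E'
from nx import *
from h import snap,pts,cv2
nx([([.58,-.34,.1],0)],.03)
p,d,K=snap('side','side3'); p2,d2,K2=snap('top','top3')
a=cv2.resize(p[230:380,290:490],(640,480),interpolation=cv2.INTER_CUBIC); cv2.imwrite('pics/crop3.png',a[...,::-1])
E
```

```text
time_s: 22.97
ee_pos: [0.5828, -0.2742, 0.0243]
ee_rot: [-0.218, 0.677, 0.664, 0.231]
force: [-0.2, 1.0, 0.0]
grip_width: 0.0413
grip_force: 61.1
time_s: 23.38
ee_pos: [0.5804, -0.328, 0.0208]
ee_rot: [-0.215, 0.679, 0.663, 0.228]
force: [-0.8, 0.5, -1.0]
grip_width: 0.0413
grip_force: 61.2
t 23.38 q [ 0.46  1.23  0.6   1.21 -0.98  1.52  1.25] p [ 0.5804 -0.328   0.0208] lean [36.6 87.6] toolY [ 1.    -0.028  0.011] F [-0.8  0.5 -1. ]
-> [0.58, -0.34, 0.1] 3 q [ 0.47  1.14  0.63  1.18 -0.94  1.61  1.2 ] p [ 0.58 -0.34  0.1 ] lean [36.6 87.6]
3 x 0.50 0.01 -0.94 0.00
```

View pics/crop3.png

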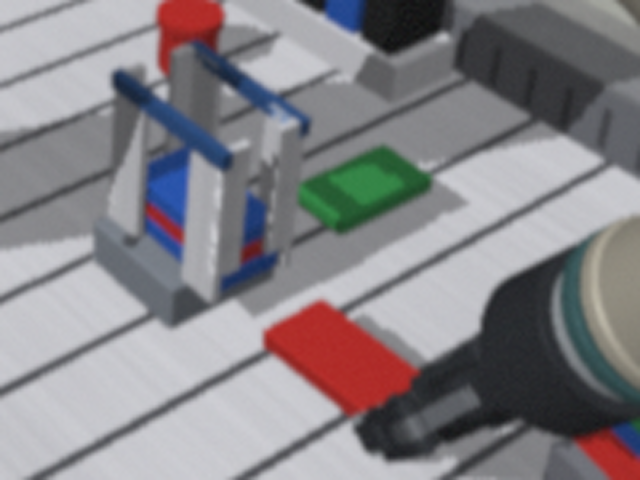

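The red plate is fully out and held. The other three (blue, red, blue) have dropped and sit in the magazine. Next I measure the plate's attitude in the hand and the nest's tongue, rails and flag.

Run:
```python
from h import *
for f in('top0','top3','side0','side3'):
    z=np.load('pics/%s.npz'%f); p,d=z['p'],z['d']; P=pts(d,z); hsv=cv2.cvtColor(p,cv2.COLOR_RGB2HSV).astype(int)
    red=((hsv[...,0]<8)|(hsv[...,0]>172))&(hsv[...,1]>120)&(hsv[...,2]>60)
    if f[-1]=='3':
        m=red&np.all((P>[.53,-.36,.015])&(P<[.63,-.23,.06]),-1); X=P[m]
        c=np.median(X,0); X=X[abs(X[:,2]-c[2])<.02]; A=np.c_[X[:,:2]-c[:2],np.ones(len(X))]
        for _ in range(3):
            s_=np.linalg.lstsq(A,X[:,2],rcond=None)[0]; r=X[:,2]-A@s_; g=abs(r)<2.5*r.std(); A,X=A[g],X[g]
        print(f,'plate',len(X),'med',c,'slope dz/dx,dz/dy',s_[:2],'z',s_[2],'min',X.min(0),'max',X.max(0),cv2.minAreaRect((X[:,:2]*1000).astype(np.float32)))
    def rep(t,m):
        X=P[m]; print(f,t,len(X),end=' ')
        if len(X)>5: print('med',np.median(X,0),'min',X.min(0),'max',X.max(0),'rect',np.round(np.hstack([np.ravel(v) for v in cv2.minAreaRect((X[:,:2]*1000).astype(np.float32))]),1))
        else: print()
    N=lambda lo,hi: np.all((P>lo)&(P<hi),-1)
    rep('tongue',N([.45,.095,.024],[.60,.152,.036]))
    rep('all>.02',N([.45,.09,.022],[.60,.27,.16]))
    rep('base+rails>.04',N([.45,.12,.04],[.60,.27,.06]))
    rep('bridge',N([.45,.12,.045],[.60,.27,.08]))
    rep('head',N([.45,.12,.12],[.60,.27,.134]))
    yel=(abs(hsv[...,0]-25)<8)&(hsv[...,1]>120)
    rep('flag',yel&N([.45,.255,.0],[.6,.34,.1]))
```

```text
top0 tongue 126 med [0.5231 0.1379 0.0305] min [0.5087 0.1231 0.025 ] max [0.5353 0.152  0.0349] rect [522.4 138.   28.4  25.5  85.3]
top0 all>.02 1576 med [0.5228 0.1878 0.1006] min [0.4833 0.1231 0.0226] max [0.5703 0.2696 0.1461] rect [525.8 196.6 146.1  84.   86.8]
top0 base+rails>.04 262 med [0.4977 0.1833 0.0563] min [0.4875 0.1586 0.04  ] max [0.5653 0.2686 0.0599] rect [526.7 214.6 108.5  75.8  86.6]
top0 bridge 298 med [0.5017 0.1801 0.0569] min [0.4875 0.1599 0.0452] max [0.5653 0.2515 0.0798] rect [526.1 205.2  88.7  75.8  86.6]
top0 head 575 med [0.526  0.2005 0.1313] min [0.495  0.1746 0.1204] max [0.5568 0.2368 0.134 ] rect [526.2 205.8  59.9  60.1  86.5]
top0 flag 36 med [0.5313 0.2885 0.0447] min [0.5201 0.285  0.0041] max [0.5414 0.3006 0.0505] rect [529.4 289.4  12.7  24.3  63.3]
top3 plate 572 med [ 0.581  -0.289   0.0359] slope dz/dx,dz/dy [-0.0023 -0.0115] z 0.03591794137065472 min [ 0.5595 -0.3283  0.0311] max [ 0.6026 -0.2493  0.0405] ((581.0578002929688, -288.7213134765625), (42.03199005126953, 79.29192352294922), 1.1144630908966064)
top3 tongue 129 med [0.523
[... 1734 characters left out ...]
219)
side3 tongue 118 med [0.5194 0.1335 0.0288] min [0.5062 0.1185 0.024 ] max [0.5343 0.152  0.0335] rect [520.6 135.6  33.4  27.4  86.5]
side3 all>.02 2312 med [0.5123 0.178  0.0701] min [0.4799 0.1185 0.0221] max [0.5635 0.2529 0.1428] rect [522.3 185.3 133.3  83.7  88.3]
side3 base+rails>.04 406 med [0.4966 0.1773 0.0527] min [0.484  0.1583 0.0401] max [0.5616 0.2529 0.0598] rect [522.6 205.9  77.7  94.7   0.4]
side3 bridge 621 med [0.5044 0.1775 0.0568] min [0.4845 0.1583 0.0453] max [0.5616 0.2529 0.0799] rect [522.8 205.9  77.1  94.7   0.4]
side3 head 372 med [0.5152 0.1886 0.1293] min [0.4925 0.1729 0.12  ] max [0.5545 0.2347 0.1339] rect [523.4 202.6  59.4  61.1  84.9]
side3 flag 1
```

Run:
```python
from h import *
z=np.load('pics/top3.npz'); P=pts(z['d'],z); hsv=cv2.cvtColor(z['p'],cv2.COLOR_RGB2HSV).astype(int)
red=((hsv[...,0]<8)|(hsv[...,0]>172))&(hsv[...,1]>120)&(hsv[...,2]>60)&np.all((P>[.53,-.36,.028])&(P<[.63,-.23,.06]),-1)
X=P[red]; b=np.round(X[:,1]/.0025).astype(int); L=[]
for v in np.unique(b):
    s=X[b==v]
    if len(s)>12: L.append((s[:,1].mean(),(s[:,0].min()+s[:,0].max())/2,np.ptp(s[:,0])))
L=np.array(L); L=L[L[:,2]>.035]; f=np.polyfit(L[:,0],L[:,1],1); print(len(L),'yaw',90-np.degrees(np.arctan(f[0])),'x@-.289',np.polyval(f,-.289))
from nx import *
nx([([.57,-.33,.10],0),([.56,-.31,.19],0),([.522,.04,.19],0),([.5205,.066,.045],0)],.03)
```

```text
31 yaw 90.88674968210661 x@-.289 0.5808592573081375
t 23.48 q [ 0.46  1.23  0.6   1.21 -0.98  1.52  1.25] p [ 0.5811 -0.3248  0.0214] lean [36.8 87.7] toolY [ 1.    -0.026  0.011] F [ 0.1  0.1 -0.9]
-> [0.57, -0.33, 0.1] 3 q [ 0.46  1.12  0.63  1.23 -0.94  1.6   1.23] p [ 0.57 -0.33  0.1 ] lean [36.8 87.7]
-> [0.56, -0.31, 0.19] 4 q [ 0.42  0.99  0.66  1.28 -0.89  1.67  1.19] p [ 0.56 -0.31  0.19] lean [36.8 87.7]
-> [0.522, 0.04, 0.19] 12 q [-0.14  0.7   0.64  1.96 -1.07  1.24  1.14] p [0.522 0.04  0.19 ] lean [36.8 87.7]
-> [0.5205, 0.066, 0.045] 5 q [ 0.23  0.86  0.01  2.02 -1.07  0.74  1.2 ] p [0.521 0.065 0.052] lean [36.8 87.7]
3 x 0.57 -0.13 -0.88 0.00
4 x 0.70 -0.10 -0.60 0.00
12 x 0.93 -0.16 0.70 0.00
5 x -0.50 -0.03 1.00 0.00
```

```bash
python3 -m handwheel '0.57 -0.13 -0.9 0 30;0.57 -0.13 -0.9 0 30;0.57 -0.13 -0.9 0 30;0.7 -0.1 -0.6 0.25 30;0.7 -0.1 -0.6 0.25 30;0.7 -0.1 -0.6 0 30;0.7 -0.1 -0.6 0 30' > /dev/null; python3 -m handwheel '0.9 -0.15 0.65 0 30;0.9 -0.15 0.65 0 30;0.9 -0.15 0.65 0 30;0.9 -0.15 0.65 0 30;0.9 -0.15 0.65 0 30;0.9 -0.15 0.65 0 30;0.9 -0.15 0.65 0 30;0.9 -0.15 0.65 0 30'; python3 -c "
from nx import *
nx([([.522,.04,.15],0),([.521,.06,.045],0)],.03)"
```

```text
time_s: 24.73
ee_pos: [0.5465, -0.0834, 0.196]
ee_rot: [-0.223, 0.694, 0.647, 0.224]
force: [1.9, -0.2, -1.3]
grip_width: 0.0414
grip_force: 61.1
t 24.73 q [ 0.06  0.8   0.67  1.73 -0.98  1.41  1.12] p [ 0.5465 -0.0834  0.196 ] lean [36.9 87.8] toolY [ 0.998 -0.063 -0.019] F [ 1.9 -0.2 -1.3]
-> [0.522, 0.04, 0.15] 5 q [-0.06  0.76  0.53  1.96 -1.1   1.16  1.13] p [0.522 0.04  0.15 ] lean [36.9 87.8]
-> [0.521, 0.06, 0.045] 4 q [ 0.21  0.89  0.05  1.99 -1.09  0.77  1.18] p [0.521 0.06  0.045] lean [36.9 87.8]
5 x 0.56 -0.25 0.88 0.00
4 x -0.47 -0.00 0.96 0.00
```

```bash
python3 -m handwheel '0.55 -0.25 0.88 0 30;0.55 -0.25 0.88 0 30;0.55 -0.25 0.88 0 30;0.55 -0.25 0.88 0 30;0.55 -0.25 0.88 0 30' ; python3 -m handwheel '-0.47 0 0.96 0 30;-0.47 0 0.96 0 30;-0.47 0 0.96 0 30'
python3 - <<'E'
from h import *
from nx import *
p,d,K=snap('top','top4'); p2,d2,K2=snap('side','side4')
for f in('top4','side4'):
    z=np.load('pics/%s.npz'%f); P=pts(z['d'],z); hsv=cv2.cvtColor(z['p'],cv2.COLOR_RGB2HSV).astype(int)
    red=((hsv[...,0]<8)|(hsv[...,0]>172))&(hsv[...,1]>120)&(hsv[...,2]>60)&np.all((P>[.47,.0,.028])&(P<[.58,.20,.11]),-1)
    X=P[red]; b=np.round(X[:,1]/.0025).astype(int); L=[]
    for v in np.unique(b):
        s_=X[b==v]
        if len(s_)>12: L.append((s_[:,1].mean(),(s_[:,0].min()+s_[:,0].max())/2,np.ptp(s_[:,0]),np.median(s_[:,2])))
    L=np.array(L); g=np.polyfit(X[:,1],X[:,2],1); L=L[L[:,2]>.035]; f1=np.polyfit(L[:,0],L[:,1],1); m=X.mean(0); A=np.c_[X[:,:2]-m[:2],np.ones(len(X))]; sl=np.linalg.lstsq(A,X[:,2],rcond=None)[0]
    print(f,len(X),'yaw',90-np.degrees(np.arctan(f1[0])),'min',X.min(0),'max',X.max(0),'mid x',np.polyval(f1,m[1]),'at',m,'slopes',sl)
a=np.hstack([cv2.resize(p[195:305,190:330],(400,314),interpolation=cv2.INTER_CUBIC),cv2.resize(p2[170:280,190:330],(400,314),interpolation=cv2.INTER_CUBIC)]); cv2.imwrite('pics/crop4.png',a[...,::-1])
nx([([.521,.06,.035],0),([.523,.08,.028],0),([.525,.12,.028],0)],.03)
E
```

```text
time_s: 25.15
ee_pos: [0.5216, 0.0392, 0.1491]
ee_rot: [-0.223, 0.694, 0.647, 0.223]
force: [0.4, -0.5, -1.1]
grip_width: 0.0413
grip_force: 61.1
time_s: 25.4
ee_pos: [0.5219, 0.0536, 0.0707]
ee_rot: [-0.222, 0.693, 0.648, 0.224]
force: [0.2, 0.1, -1.5]
grip_width: 0.041
grip_force: 61.1
top4 630 yaw 87.55165473911322 min [0.5012 0.0499 0.078 ] max [0.5463 0.1286 0.0917] mid x 0.5238794863857819 at [0.524  0.0899 0.0856] slopes [-0.0298 -0.0052  0.0856]
side4 102 yaw 25.778604523374497 min [0.4978 0.0494 0.071 ] max [0.5439 0.1308 0.0827] mid x 0.4953182377383294 at [0.5158 0.1143 0.079 ] slopes [0.0298 0.0448 0.079 ]
t 25.5 q [ 0.15  0.84  0.15  1.99 -1.09  0.86  1.15] p [0.5197 0.054  0.0692] lean [37.  88.2] toolY [ 0.998 -0.063 -0.024] F [-0.2  0.3 -1. ]
-> [0.521, 0.06, 0.035] 2 q [ 0.22  0.9   0.03  1.98 -1.09  0.75  1.17] p [0.521 0.06  0.035] lean [37.  88.2]
-> [0.523, 0.08, 0.028] 1 q [ 0.23  0.92 -0.05  1.99 -1.09  0.68  1.15] p [0.523 0.08  0.028] lean [37.  88.2]
-> [0.525, 0.12, 0.028] 2 q [ 0.24  0.92 -0.17  2.01 -1.09  0.58  1.09] p [0.525 0.12  0.028] lean [37.  88.2]
2 x -0.31 0.04 0.62 0.00
1 x 0.47 0.04 0.71 0.00
2 x 0.64 -0.01 0.48 0.00<stdin>:11: RankWarning: Polyfit may be poorly conditioned
```

View pics/crop4.png

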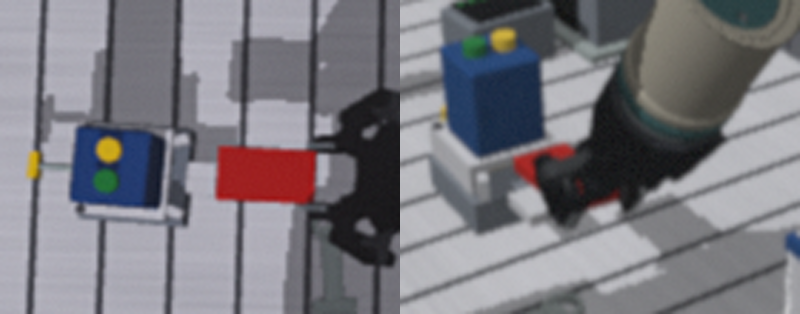

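The plate is level to within about 1.7°, at yaw 87.6° against the nest's 86.7°. The top crop shows it just in front of the mouth. It needs to go 4 mm toward −x, then I lower it over the tongue.

Run:
```python
from nx import *
nx([([.5174,.0745,.033],0)],.02)
nx([([.5174,.0745,.033],0),([.5187,.097,.029],0)],.012)
```

```text
t 25.5 q [ 0.15  0.84  0.15  1.99 -1.09  0.86  1.15] p [0.5197 0.054  0.0692] lean [37.  88.2] toolY [ 0.998 -0.063 -0.024] F [-0.2  0.3 -1. ]
-> [0.5174, 0.0745, 0.033] 3 q [ 0.23  0.9  -0.03  2.   -1.09  0.7   1.16] p [0.517 0.074 0.033] lean [37.  88.2]
3 x -0.08 -0.04 0.55 0.00
t 25.5 q [ 0.15  0.84  0.15  1.99 -1.09  0.86  1.15] p [0.5197 0.054  0.0692] lean [37.  88.2] toolY [ 0.998 -0.063 -0.024] F [-0.2  0.3 -1. ]
-> [0.5174, 0.0745, 0.033] 4 q [ 0.23  0.9  -0.03  2.   -1.09  0.7   1.16] p [0.517 0.074 0.033] lean [37.  88.2]
-> [0.5187, 0.097, 0.029] 2 q [ 0.24  0.91 -0.11  2.01 -1.1   0.63  1.13] p [0.519 0.097 0.029] lean [37.  88.2]
4 x -0.06 -0.03 0.41 0.00
2 x 0.31 -0.00 0.34 0.00
```

```bash
python3 -m handwheel '-0.06 -0.04 0.41 0 30;-0.06 -0.04 0.41 0 30;-0.06 -0.04 0.41 0 30;-0.06 -0.04 0.41 0 30;0 0 0 0 30'
cat > look.py <<'E'
from h import *
from nx import *
import sys
def look(f):
    p,d,K=snap('top',f); P=pts(d,K); hsv=cv2.cvtColor(p,cv2.COLOR_RGB2HSV).astype(int)
    red=((hsv[...,0]<8)|(hsv[...,0]>172))&(hsv[...,1]>120)&(hsv[...,2]>60)&np.all((P>[.47,.0,.028])&(P<[.58,.25,.11]),-1)
    X=P[red]; b=np.round(X[:,1]/.0025).astype(int); L=[]
    for v in np.unique(b):
        s_=X[b==v]
        if len(s_)>8: L.append((s_[:,1].mean(),(s_[:,0].min()+s_[:,0].max())/2,np.ptp(s_[:,0])))
    L=np.array(L); L=L[L[:,2]>.036]; f1=np.polyfit(L[:,0],L[:,1],1) if len(L)>3 else [0,np.median(X[:,0])]; m=X.mean(0); A=np.c_[X[:,:2]-m[:2],np.ones(len(X))]; sl=np.linalg.lstsq(A,X[:,2],rcond=None)[0]
    ax=.5237+(m[1]-.1605)*.0577
    print('plate y',X[:,1].min().round(4),X[:,1].max().round(4),'yaw',(90-np.degrees(np.arctan(f1[0]))).round(2),'x-axis err mm',((np.polyval(f1,m[1])-ax)*1000).round(2),'topz',m[2].round(4),'slopes',sl[:2])
    y=(abs(hsv[...,0]-25)<8)&(hsv[...,1]>100); u=np.argwhere(y[230:280,185:215])+[230,185]; w=p.astype(float)
    g=np.clip(w[...,0]-w[...,2]-20,0,None)[238:268,190:214]; c=(g*np.arange(190,214)).sum()/g.sum(); print('flag col',c.round(2),'n',len(u))
E
python3 - <<'E'
from look import *
for n in('top0','top4'):
    p=np.load('pics/%s.npz'%n)['p'].astype(float); g=np.clip(p[...,0]-p[...,2]-20,0,None)[238:268,190:214]; print(n,(g*np.arange(190,214)).sum()/g.sum(),g.max(0).astype(int))
look('top5'); nx([([.519,.097,.029],0)],.01)
E
```

```text
time_s: 25.92
ee_pos: [0.5177, 0.0721, 0.0345]
ee_rot: [-0.223, 0.694, 0.647, 0.224]
force: [-0.5, -0.1, -0.9]
grip_width: 0.0415
grip_force: 61.2
top0 201.2611650485437 [  0   0   0   0   0   0   0   0   0  54 129 150 144  89  16   0   0   0
   0   0   0   0   0   0]
top4 201.27750773309765 [  0   0   0   0   0   0   0   0   0  60 139 165 159  98  19   0   0   0
   0   0   0   0   0   0]
plate y 0.0683 0.148 yaw 88.71 x-axis err mm -0.44 topz 0.0496 slopes [-0.0224 -0.0057]
flag col 201.28 n 39
t 25.97 q [ 0.23  0.89 -0.03  2.   -1.09  0.7   1.15] p [0.5181 0.0716 0.035 ] lean [36.8 87.8] toolY [ 0.998 -0.064 -0.02 ] F [-0.3 -0.9 -0.6]
-> [0.519, 0.097, 0.029] 3 q [ 0.25  0.91 -0.12  2.02 -1.1   0.62  1.13] p [0.519 0.097 0.029] lean [36.8 87.8]
3 x 0.22 -0.01 0.27 0.00
```

```bash
python3 -m handwheel '0.04 0 0.24 0 30;0.22 -0.01 0.27 0 30;0.22 0 0.22 0 30;0.1 0 0.07 0 30;0 0 0 0 30'
python3 - <<'E'
from look import *
look('top6'); nx([([.5195,.107,.029],0)],.005)
E
```

```text
time_s: 26.38
ee_pos: [0.5196, 0.0959, 0.0278]
ee_rot: [-0.223, 0.694, 0.647, 0.224]
force: [-0.0, 0.3, 0.1]
grip_width: 0.0414
grip_force: 61.2
plate y 0.0924 0.1717 yaw 88.95 x-axis err mm 0.19 topz 0.0432 slopes [-0.0126  0.0054]
flag col 201.28 n 38
t 26.43 q [ 0.25  0.91 -0.12  2.01 -1.09  0.62  1.13] p [0.5197 0.0952 0.0276] lean [36.8 87.8] toolY [ 0.998 -0.064 -0.019] F [ 0.7 -0.2 -0.3]
-> [0.5195, 0.107, 0.029] 3 q [ 0.24  0.91 -0.15  2.02 -1.1   0.59  1.12] p [0.519 0.107 0.029] lean [36.8 87.8]
3 x 0.14 -0.01 0.08 0.00
```

```bash
python3 -m handwheel '0.08 0 0.06 0 30;0.08 0 0.06 0 30;0.08 0 0.06 0 30;0 0 0 0 30'; python3 -c "
from look import *
look('top7')"
```

```text
time_s: 26.77
ee_pos: [0.5201, 0.103, 0.0274]
ee_rot: [-0.223, 0.694, 0.647, 0.224]
force: [0.7, 0.7, 0.3]
grip_width: 0.0412
grip_force: 61.3
plate y 0.0989 0.174 yaw 88.82 x-axis err mm -0.0 topz 0.043 slopes [-0.0138  0.0071]
flag col 201.28 n 38
```

```bash
python3 -m handwheel '0.08 0 0.06 0 30;0.08 0 0.06 0 30;0.08 0 0.06 0 30;0 0 0 0 30'; python3 -c "
from look import *
look('top8')"
```

```text
time_s: 27.15
ee_pos: [0.5206, 0.1107, 0.0274]
ee_rot: [-0.223, 0.694, 0.647, 0.224]
force: [1.1, -0.5, 2.3]
grip_width: 0.0418
grip_force: 61.4
plate y 0.1067 0.1738 yaw 88.66 x-axis err mm 0.06 topz 0.043 slopes [-0.0174  0.019 ]
flag col 201.28 n 38
```

```bash
python3 -m handwheel '0.08 0 0.06 0 30;0.08 0 0.06 0 30;0.08 0 0.06 0 30;0 0 0 0 30'; python3 -c "
from look import *
look('top9')"
```

```text
time_s: 27.53
ee_pos: [0.5212, 0.1178, 0.0274]
ee_rot: [-0.222, 0.694, 0.647, 0.224]
force: [1.2, -1.6, 4.3]
grip_width: 0.0412
grip_force: 61.6
plate y 0.1138 0.174 yaw 88.48 x-axis err mm 0.77 topz 0.0431 slopes [-0.0252  0.0094]
flag col 201.29 n 38
```

```bash
python3 -m handwheel '0.09 0 0.05 0 30;0.08 0 0.06 0 30;0.08 0 0.06 0 30;0 0 0 0 30'; python3 -c "
from look import *
look('top10')"
```

```text
time_s: 27.92
ee_pos: [0.5217, 0.1241, 0.0275]
ee_rot: [-0.222, 0.695, 0.647, 0.224]
force: [-0.6, -4.2, 6.7]
grip_width: 0.0416
grip_force: 62.0
plate y 0.1194 0.1743 yaw 89.31 x-axis err mm 0.71 topz 0.043 slopes [-0.0139  0.0205]
flag col 199.83 n 40
```

```bash
python3 -m handwheel '0.09 0 0.045 0 30;0.085 0 0.055 0 30;0 0 0 0 30'; python3 -c "
from look import *
look('top11')"
```

```text
time_s: 28.22
ee_pos: [0.5219, 0.1296, 0.0276]
ee_rot: [-0.222, 0.695, 0.647, 0.224]
force: [0.1, -2.8, 2.0]
grip_width: 0.0414
grip_force: 61.6
plate y 0.1249 0.1742 yaw 89.01 x-axis err mm 0.75 topz 0.0429 slopes [-0.0038 -0.0087]
flag col 197.62 n 38
```

```bash
python3 -m handwheel '0.03 0 0.022 0 30;0 0 0 0 30'; python3 -c "
from look import *
look('top12')"; python3 -m handwheel '0.015 0 0.012 0 30;0 0 0 0 30'; python3 -c "
from look import *
look('top13')"
```

```text
time_s: 28.43
ee_pos: [0.5219, 0.1306, 0.0277]
ee_rot: [-0.222, 0.695, 0.647, 0.224]
force: [1.7, -2.6, 0.8]
grip_width: 0.0416
grip_force: 61.5
plate y 0.1263 0.174 yaw 88.67 x-axis err mm 0.88 topz 0.0433 slopes [-0.0182  0.021 ]
flag col 197.18 n 39
time_s: 28.65
ee_pos: [0.5219, 0.1308, 0.0277]
ee_rot: [-0.222, 0.695, 0.647, 0.224]
force: [0.7, -4.6, 1.3]
grip_width: 0.0415
grip_force: 61.7
plate y 0.1265 0.1744 yaw 89.37 x-axis err mm 0.91 topz 0.043 slopes [-0.0114  0.0153]
flag col 197.15 n 39
```

```bash
python3 -m handwheel '0.015 0 0.012 0 30;0 0 0 0 30'; python3 -c "
from look import *
look('top14')"
```

```text
time_s: 28.87
ee_pos: [0.5219, 0.1308, 0.0276]
ee_rot: [-0.222, 0.695, 0.647, 0.223]
force: [-0.4, -6.8, 2.9]
grip_width: 0.0418
grip_force: 61.9
plate y 0.1264 0.1739 yaw 88.69 x-axis err mm 0.71 topz 0.043 slopes [-0.0109  0.0102]
flag col 197.16 n 38
```

The plunger is at its stop: the flag has moved 9.9 mm, force is 6.8 N, and there's no further motion. I'll release and back away along the tool axis.

```bash
python3 -m handwheel '-0.008 0 -0.006 0 50;0 0 0 0 55;0 0 0 0 65;0 0 0 0 70;0 0 0 0 70'; python3 -m handwheel '0 0 -0.2 0 70;0 0 -0.5 0 70;0 0 -0.8 0 70;0 0 -0.8 0 70;0 0 -0.8 0 70;0 0 -0.8 0 70;0 0 -0.8 0 70;0 0 -0.8 0 70'
python3 - <<'E'
from look import *
look('top15'); p,d,K=snap('side','side5'); p2=np.load('pics/top15.npz')['p']
a=np.hstack([cv2.resize(p2[195:305,180:320],(400,314),interpolation=cv2.INTER_CUBIC),cv2.resize(p[170:335,190:400],(400,314),interpolation=cv2.INTER_CUBIC)]); cv2.imwrite('pics/crop5.png',a[...,::-1])
E
```

```text
time_s: 29.33
ee_pos: [0.5214, 0.1324, 0.0281]
ee_rot: [-0.223, 0.694, 0.647, 0.224]
force: [0.1, 0.4, 0.4]
grip_width: 0.07
grip_force: 0.0
time_s: 30.0
ee_pos: [0.5182, 0.0487, 0.1392]
ee_rot: [-0.223, 0.694, 0.647, 0.224]
force: [-1.5, 0.3, -0.4]
grip_width: 0.07
grip_force: 0.0
plate y 0.1262 0.1742 yaw 88.61 x-axis err mm 0.68 topz 0.0425 slopes [-0.0078 -0.0054]
flag col 197.16 n 39
```

View pics/crop5.png

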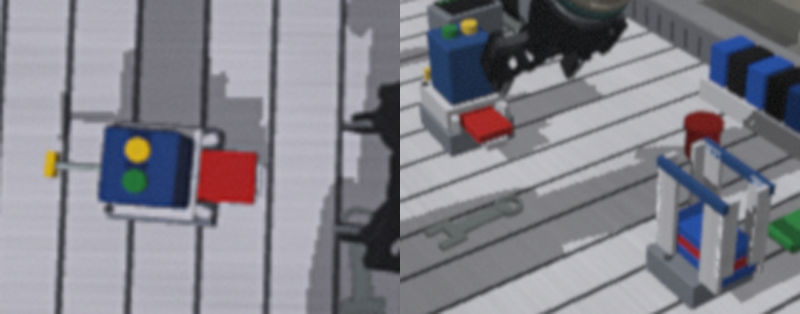

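The plate lies flat in the channel, the flag is still back with the plunger in, and the three plates remain in the magazine. The gripper is clear of everything.

```bash
python3 -c "
from rig import *
print(finish_job())"
```

```text
the job is handed in; nothing more can be done
None
```

I handed the job in at about 30 s: the red plate lies flat in the nest with the plunger at its stop (flag moved 9.9 mm, last force reading about 7 N), the other three plates dropped and stayed in the magazine, and I saw nothing else disturbed.

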